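# Press the lids home on the sample cases and tray them

### The job

Draw the lid press's carrier right out to its loading end, set every sample case upright in it, push the carrier fully in under the press and hold the pedal down on its stop for about two seconds, so that all the lids are pressed home. Then draw the carrier right out to the loading end again and set the cases, lids still shut, upright on the floor of the white tray. Leave the other things on the bench alone.

Things in the scene. Friction and masses are not known exactly. Their poses are not given: they have to be found in the camera images.
- case_a: sample case (None if absent; 3 or 4 alike are present), 0.14 kg: aluminium box 64 (x) by 44 (y) by 26 mm high, origin under its centre. Grey lid with an upright grip ridge 44 mm long in x, 16 mm thick in y: pinch it there across y. Lid proud: lid plate 32 to 36 mm, ridge 36 to 60 mm above the underside; pressed home: 6 mm lower
- lid_a (a joint): lid of case_a: 0 standing proud, 0.006 m pressed fully home into the case; it stays where it is pressed (about 3 N of friction)
- case_b: sample case (None if absent; 3 or 4 alike are present), 0.14 kg: aluminium box 64 (x) by 44 (y) by 26 mm high, origin under its centre. Grey lid with an upright grip ridge 44 mm long in x, 16 mm thick in y: pinch it there across y. Lid proud: lid plate 32 to 36 mm, ridge 36 to 60 mm above the underside; pressed home: 6 mm lower
- lid_b (a joint): lid of case_b: 0 standing proud, 0.006 m pressed fully home into the case; it stays where it is pressed (about 3 N of friction)
- case_c: sample case (None if absent; 3 or 4 alike are present), 0.14 kg: aluminium box 64 (x) by 44 (y) by 26 mm high, origin under its centre. Grey lid with an upright grip ridge 44 mm long in x, 16 mm thick in y: pinch it there across y. Lid proud: lid plate 32 to 36 mm, ridge 36 to 60 mm above the underside; pressed home: 6 mm lower
- lid_c (a joint): lid of case_c: 0 standing proud, 0.006 m pressed fully home into the case; it stays where it is pressed (about 3 N of friction)
- case_d: sample case (None if absent; 3 or 4 alike are present), 0.14 kg: aluminium box 64 (x) by 44 (y) by 26 mm high, origin under its centre. Grey lid with an upright grip ridge 44 mm long in x, 16 mm thick in y: pinch it there across y. Lid proud: lid plate 32 to 36 mm, ridge 36 to 60 mm above the underside; pressed home: 6 mm lower
- lid_d (a joint): lid of case_d: 0 standing proud, 0.006 m pressed fully home into the case; it stays where it is pressed (about 3 N of friction)
- press: the lid press: white base plate 140 x 590 mm and 12 mm thick, with a rail along its y, and a four-post head 148 mm (x) by 204 mm (y), 206 mm tall, whose centre is 100 mm to +y of this origin. Origin: table height, on the rail's centre line. Fixed, but stands differently each time
- carrier (a joint): the press's carrier on the rail: 0 at the stop of the loading end (clear of the press head), 0.270 m at the stop fully in under the press head; it moves along the press's +y with about 2.5 N of friction
- carrier_floor (a point): centre of the carrier's inner floor (30 mm above the table), frame parallel to the press's. The floor is 76 mm (x) by 206 mm (y) inside low walls 4 mm thick and 9 mm high: room for four cases side by side, each lying across it with its length along x, at y = -78, -26, +26 and +78 mm
- carrier_handle (a point): centre of the top of the carrier's black upright handle at its -y end, 172 mm from the carrier's centre: a block 40 mm (x) by 14 mm (y) by 65 mm high, its top 95 mm above the table; pinch it across y
- pedal (a joint): the press's spring pedal, hinged at the press: 0 up (resting), 0.30 rad down on its stop. It drives the press plate down 20 mm on whatever lies in the carrier; it springs back up when let go. About 17 N at the pad at the stop with four cases
- pedal_pad (a point): centre of the pedal's rubber tread (tread 70 x 70 mm), on its upper surface, 85 mm from the hinge towards the press's -x; 68 mm above the table when up, 43 mm when down
- tray: white enamel tray with a blue rim, fixed, 190 mm (x) by 150 mm (y) outside, walls 5 mm thick and 18 mm high, floor 5 mm thick. Origin: centre of the underside
- tape: bystander: white roll of tape lying flat, 84 mm across, 22 mm high; leave it alone
- dish: bystander: clear round dish, 90 mm across, 16 mm high; leave it alone
- bottle: bystander: amber bottle with a paper label, 120 mm tall, 60 mm across; leave it alone
- jar: bystander: glass jar, 65 mm tall, 60 mm across; leave it alone
- probe: bystander: hand tool with a grey handle, 160 mm long, lying flat; origin mid-length; leave it alone
- slidebox: bystander: tan card slide box 90 x 60 x 30 mm; leave it alone
- beaker: bystander: glass beaker, 80 mm tall, 66 mm across; leave it alone
Things that resemble listed ones, but are neither listed nor needed, are in the scene too. What is shaped like the case_b but purple is not meant. Leave any green look-alike of the case_d alone.

How it is judged (in metres and radians):
On the way, in this order (a step that is already met when the one before it is completed fails the run):
1. the empty carrier is drawn out to the stop of the loading end (value of joint carrier below 0.012 m), for 0.2 s.
2. all the cases present stand upright in the carrier at the loading end (value of joint carrier below 0.012 m and x of case_a in the frame of carrier_floor between -0.022 and 0.022 m and y of case_a in the frame of carrier_floor between -0.093 and 0.093 m and z of case_a in the frame of carrier_floor between -0.005 and 0.006 m and angle between each of case_a, case_b, case_c, case_d's own z axis and vertical below 0.12 rad and x of case_b in the frame of carrier_floor between -0.022 and 0.022 m and y of case_b in the frame of carrier_floor between -0.093 and 0.093 m and z of case_b in the frame of carrier_floor between -0.005 and 0.006 m and x of case_c in the frame of carrier_floor between -0.022 and 0.022 m and y of case_c in the frame of carrier_floor between -0.093 and 0.093 m and z of case_c in the frame of carrier_floor between -0.005 and 0.006 m and x of case_d in the frame of carrier_floor between -0.022 and 0.022 m and y of case_d in the frame of carrier_floor between -0.093 and 0.093 m and z of case_d in the frame of carrier_floor between -0.005 and 0.006 m), for 0.2 s.
3. the carrier, with the cases in it, is fully in under the press (value of joint carrier above 0.258 m and x of case_a in the frame of carrier_floor between -0.022 and 0.022 m and y of case_a in the frame of carrier_floor between -0.093 and 0.093 m and z of case_a in the frame of carrier_floor between -0.005 and 0.006 m and angle between each of case_a, case_b, case_c, case_d's own z axis and vertical below 0.12 rad and x of case_b in the frame of carrier_floor between -0.022 and 0.022 m and y of case_b in the frame of carrier_floor between -0.093 and 0.093 m and z of case_b in the frame of carrier_floor between -0.005 and 0.006 m and x of case_c in the frame of carrier_floor between -0.022 and 0.022 m and y of case_c in the frame of carrier_floor between -0.093 and 0.093 m and z of case_c in the frame of carrier_floor between -0.005 and 0.006 m and x of case_d in the frame of carrier_floor between -0.022 and 0.022 m and y of case_d in the frame of carrier_floor between -0.093 and 0.093 m and z of case_d in the frame of carrier_floor between -0.005 and 0.006 m), for 0.2 s.
4. the pedal is held down on its stop with the loaded carrier under the press, and the lids are pressed home (all of step 3 and value of joint pedal above 0.265 rad and value of joint each of lid_a, lid_b, lid_c, lid_d above 0.0035 m), for 1.2 s.
5. the carrier is drawn out to the loading end again (value of joint carrier below 0.012 m), for 0.2 s.
At the end, for the whole second after the job is handed in: every case present stands upright (within 7 degrees) on the tray's floor, at rest, its lid pressed in at least 3.5 mm of 6; the carrier is within 12 mm of the stop of its loading end and the pedal is up (x of case_a in the frame of tray between -0.078 and 0.078 m and y of case_a in the frame of tray between -0.058 and 0.058 m and z of case_a in the frame of tray between -0.002 and 0.012 m and angle between each of case_a, case_b, case_c, case_d's own z axis and vertical below 0.12 rad and linear speed of each of case_a, case_b, case_c, case_d below 0.02 m/s and x of case_b in the frame of tray between -0.078 and 0.078 m and y of case_b in the frame of tray between -0.058 and 0.058 m and z of case_b in the frame of tray between -0.002 and 0.012 m and x of case_c in the frame of tray between -0.078 and 0.078 m and y of case_c in the frame of tray between -0.058 and 0.058 m and z of case_c in the frame of tray between -0.002 and 0.012 m and x of case_d in the frame of tray between -0.078 and 0.078 m and y of case_d in the frame of tray between -0.058 and 0.058 m and z of case_d in the frame of tray between -0.002 and 0.012 m and value of joint each of lid_a, lid_b, lid_c, lid_d above 0.0035 m and value of joint carrier below 0.012 m and value of joint pedal below 0.06 rad); the robot touches nothing.
It fails at once if one of the bystanders is moved more than 60 mm (distance of any of tape, dish, bottle, jar, probe, slidebox, beaker from where it was at the start of the episode above 0.06 m).
It fails at once if one of the bystanders is knocked over (angle between any of tape, dish, bottle, jar, slidebox, beaker's own z axis and vertical above 0.6 rad).
Of case_a, case_b, case_c, case_d only 3 to 4 are there at a start; the rules pass over those that are not, and their reading is None.
At some moment in a run one of case_a, case_b, case_c, case_d may be knocked a few centimetres aside while the robot is not near it.
Once in a run the grip may slacken for a moment while it holds something.
It also fails if it takes over 210 s, if anything falls off the work surface, if the arm or the gripper's body presses on something with over 40 N, if the wrist force passes 120 N, or if a joint passes its speed limit or range.

### The arm

A 6-joint arm with a two-finger parallel gripper is mounted at the origin on the work surface. World frame = base frame: x ahead of the robot, y to its left, z up, the work surface at z = 0. Lengths are in m, angles in degrees, forces in N, time in s.
With the tool pointing down it reaches from about 0.25 to 0.725 m from the base axis. Payload 9.7 kg.
Tool frame: the origin (TCP) lies between the finger pads; the fingertips stand bot.tcp_to_tips ahead of it and the grasp point (between the pads) lies 2 mm behind it (bot.tcp_to_tips is the distance from the TCP to the fingertips, in m); z points along the fingers, y is the line along which they close (so a half turn about z gives the same grasp; the last joint's range is limited). The gripper opens to 85 mm and grips with 20 to 120 N. Pads are 22 mm wide; open, the fingers measure 114 mm over their backs; the gripper's body (76 mm by 85 mm) begins 54 mm behind the grasp point. The pads swing forward as they close: fully open they stand 13 mm farther back than shut.
Start: joints at [-73.51, 4.979, 10.078, 95.1, 0, 90], TCP at [0.156, -0.527, 0.248] pointing down, gripper open.
Joint ranges: [-179.16, 179.16], [-48.56, 103.87], [-65.8, 70.77], [-126.05, 130.52], [-82.76, 87.17], [-180, 180]. Speed limits (degrees/s): [127.2, 127.2, 147.25, 180, 180, 180].

### API

Orientations are given as [roll, pitch, yaw] about the fixed x, y, z axes, in that order (R = Rz(yaw) Ry(pitch) Rx(roll)).
In Python, from workcell import sensors, camera, camera_params, bot gives the robot as it stands.
- The arm moves only by the tool apply_moves, never from a script. Its argument "motion" is a list of rows, each an object with "jaw": the opening, from -1 (shut) to 1 (fully open); "xyz": the shift along the tool's x, y, z in mm, a list of three; "twist": the turn about the tool's z in rad. A call has 1 to 5 rows; each row is the pose to reach, as a shift and turn from the pose commanded when the call began, along the tool's axes at that moment; what a row does not reach only later rows make up. A row lasts 1/8 s, in which the tool goes at most 62.5 mm and 10.7 degrees, less where a joint would pass 70% of its speed; a pose out of reach is approached as far as the arm can. A call with a gripper value outside its range is refused whole. The fingers move at their own pace and stop on an object; "grip_force" is the grip in N (left out, the last holds). Time passes only in rows, so rows that repeat a pose let the fingers close. It gives the time, the measured TCP pose, the force, the opening and the grip force at its end, in the units of the state.
- sensors.get_obs(): the state, without advancing time (a new reading comes with each control period).
- camera(name): name is "scene" or "top" or "wrist"; returns (picture, depth): 480x640x3 uint8, red, green, blue; 480x640 float32, m along the optical axis (not along the pixel's ray), 0 where there is no reading.
- camera_params(name): a dict with "mtx" (3x3 intrinsics, pixels), "k1" (the pictures are not rectified: a ray, as slopes to the right and down, at radius r is drawn at 1 + k1 r^2 times it, then the intrinsics apply), "rvec" (rotation vector, rad) and "tvec" (3), from world to camera coordinates, as OpenCV has them. Camera axes: x right, y down, z forward; pixel columns grow to the right and rows downward; lengths in m; the calibration is good to about 2 mm. A picture is of the moment at which its call begins: read the wrist's pose just before it. camera_params takes no time and is no camera call; for the wrist camera it gives the pose at the moment of the call.
- bot.job_done(): hands the job in; it is judged then, once.
The state is a dict: "time": time; "q": joint angles; "qd": joint speeds; "joint_efforts": joint torques, N m; "ee_pos": TCP position; "tcp_rot": TCP orientation; "wrist_force": force on the tool from outside, world axes, zero at the start; "torque": the same for the moment, N m; "opening": finger opening in m; "grasp_force": force on a finger pad.
Only numpy, scipy, OpenCV 4.12 (cv2) and the standard library are available. Lean on these libraries where they do the work, as an engineer would, in place of code of your own. Each camera call takes 0.05 s, during which the arm holds its last target. There are 200 camera calls.

## Working session

There is one attempt and no reset: what is moved stays moved. The work goes in short steps, Python scripts to look and compute and a tool call to move; the robot and the scene stay as the last step left them, time stands still between calls to the robot, and variables do not carry over. Pictures are saved under pics/ and viewed, at most 14 in all, crops included, and the job is handed in when it is done.

Besides the shell and the picture viewer there is one more tool, called after ">>>" by a JSON object that holds its "method" and its "body", one argument or row to a line. apply_moves: Moves the arm, as the interface text tells. Its arguments: {"type":"object","properties":{"motion":{"type":"array","items":{"type":"object","properties":{"jaw":{"type":"number"},"xyz":{"type":"array","items":{"type":"number"}},"twist":{"type":"number"}}}},"grip_force":{"type":"number"}},"required":["motion"]}

```bash
ls; mkdir -p pics; python3 - <<'E'
from workcell import sensors, camera, camera_params, bot
import cv2, numpy as np
o=sensors.get_obs(); print(o, bot.tcp_to_tips)
for n in ("top","scene"):
    im,d=camera(n); p=camera_params(n); print(n,p)
    cv2.imwrite(f"pics/{n}0.png",im[:,:,::-1]); np.savez(f"pics/{n}0.npz",im=im,d=d)
E
```

```text
pics
{'time': 0.0, 'q': array([-7.35103450e+01,  5.00996685e+00,  1.00343680e+01,  9.51012633e+01,
        3.94698337e-04,  9.00002710e+01]), 'qd': array([ 0.03490587, -0.06676655,  0.09041159, -0.06696456, -0.08488973,
        0.06752836]), 'joint_efforts': array([-1.48593572e-03, -5.20389104e+01,  4.64805079e+01,  1.62099773e-02,
       -1.54245777e-05, -1.29853274e-05]), 'ee_pos': array([ 0.15605218, -0.52716632,  0.24759318]), 'tcp_rot': array([-1.79923138e+02, -3.94334464e-04,  1.64893835e+01]), 'wrist_force': array([-0.7725702 ,  0.51681568,  0.45339757]), 'torque': array([-0.02188396,  0.02243368, -0.01323794]), 'grasp_force': 0.0, 'opening': 0.08516111893062343} 0.017
top {'mtx': array([[512.57777153,   0.        , 315.52092465],
       [  0.        , 512.57777153, 240.08583033],
       [  0.        ,   0.        ,   1.        ]]), 'k1': -0.07265307631101907, 'rvec': array([ 2.160388  , -2.15258361,  0.14239819]), 'tvec': array([-0.02891386,  0.52943575,  1.47218121])}
scene {'mtx': array([[497.89306505,   0.        , 313.03201935],
       [  0.        , 497.89306505, 241.40777068],
       [  0.        ,   0.        ,   1.        ]]), 'k1': -0.02092460750667451, 'rvec': array([ 2.25474587,  1.14632666, -0.36736189]), 'tvec': array([-0.30562741, -0.28995494,  1.49174631])}
```

View pics/top0.png

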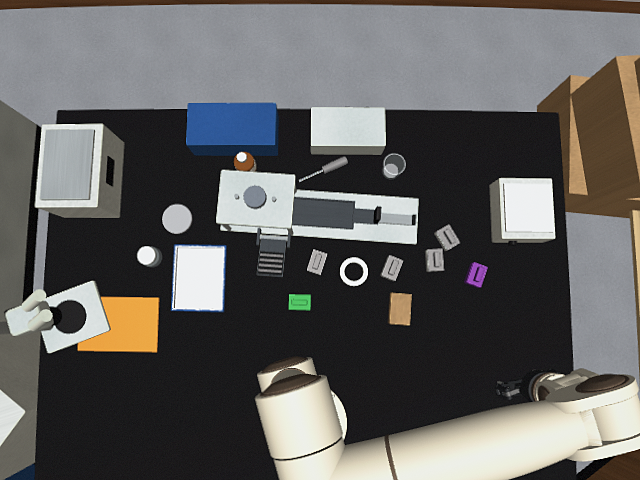

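View pics/scene0.png

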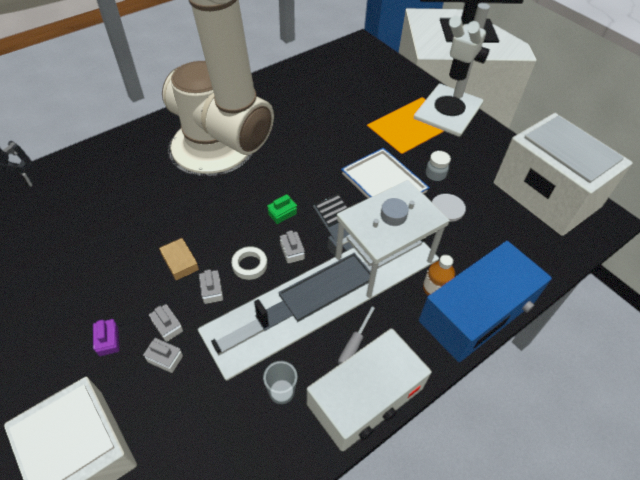

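The top view shows four grey cases, at px (317,261), (392,267), (434,260) and (447,237). These match the aluminium-with-grey-lid description; the purple (477,273) and green (299,302) ones are look-alikes. The tray is at (199,278), the pedal tread at (270,258), and the carrier is part-way in with its handle near (378,214).

```bash
cat > h.py <<'E'
import numpy as np, cv2
from scipy.spatial.transform import Rotation as Rot
from workcell import sensors, camera, camera_params, bot
def rays(p, uv):
    uv=np.asarray(uv,np.float64).reshape(-1,1,2)
    n=cv2.undistortPoints(uv,p["mtx"],np.array([p["k1"],0,0,0.]))[:,0]
    return np.c_[n,np.ones(len(n))]
def cam(p):
    R=cv2.Rodrigues(np.array(p["rvec"]))[0]; return R,-R.T@np.array(p["tvec"])
def onplane(p,uv,z):
    R,c=cam(p); d=rays(p,uv)@R; return c+d*((z-c[2])/d[:,2])[:,None]
def cloud(p,d):
    R,c=cam(p); v,u=np.mgrid[:480,:640]
    w=(rays(p,np.c_[u.ravel(),v.ravel()])*d.ravel()[:,None])@R+c
    w[d.ravel()==0]=np.nan
    return w.reshape(480,640,3)
def proj(p,X):
    return cv2.projectPoints(np.asarray(X,float).reshape(-1,1,3),np.array(p["rvec"]),np.array(p["tvec"]),p["mtx"],np.array([p["k1"],0,0,0.]))[0][:,0]
def rect(xy):
    (cx,cy),(w,h),a=cv2.minAreaRect(np.asarray(xy,np.float32))
    if w<h: w,h,a=h,w,a+90
    return np.round([cx*1e3,cy*1e3,w*1e3,h*1e3],1),round((a+90)%180-90,1)   # a: world yaw of the long axis
def pose():
    o=sensors.get_obs(); return np.array(o["ee_pos"]),o["tcp_rot"][2],o
def to(x,y,z,yaw=None,fr=None):
    """shift in tool axes (mm) and twist (rad) from the present pose to a world target (mm)"""
    p,ps,o=pose()
    if fr is not None: p,ps=np.array(fr[:3])/1e3,fr[3]
    R=Rot.from_euler("xyz",[180,0,ps],degrees=True)
    s=R.inv().apply(np.array([x,y,z])-p*1e3)
    tw=None
    if yaw is not None:
        dy=(yaw-ps+90)%180-90; tw=round(-np.deg2rad(dy),3)
    print("to",(x,y,z,yaw),"shift",np.round(s,1),"twist",tw,"| now",np.round(p*1e3,1),round(ps,1))
E
python3 - <<'E'
from h import *
D=np.load("pics/top0.npz"); im,d=D["im"],D["d"]; p=camera_params("top"); W=cloud(p,d)
hsv=cv2.cvtColor(im,cv2.COLOR_RGB2HSV)
def comp(u,v,r,zlo,zhi,extra=None):
    m=np.zeros((480,640),bool); m[v-r:v+r,u-r:u+r]=1
    m&=(W[...,2]>zlo)&(W[...,2]<zhi)
    if extra is not None: m&=extra
    n,l,s,c=cv2.connectedComponentsWithStats(m.astype(np.uint8))
    k=1+np.argmax(s[1:,4]); return W[l==k]
bg=np.nanmedian(W[330:420,200:250,2]); print("table z",bg)
for u,v in [(317,261),(392,267),(434,260),(447,237)]:
    q=comp(u,v,20,.02,.07); r=comp(u,v,15,.05,.07)
    # lit mask on plane
    m=np.zeros((480,640),np.uint8); m[v-18:v+18,u-18:u+18]=1; m&=(im.max(2)>70).astype(np.uint8)
    print((u,v),"body",rect(q[:,:2]),"ridge",rect(r[:,:2]),len(r),"zmax",np.nanmax(q[:,2]).round(3))
b=((hsv[...,0]>100)&(hsv[...,0]<125)&(hsv[...,1]>90)); b[:235]=0; b[320:]=0; b[:,:160]=0; b[:,240:]=0
v,u=np.nonzero(b); print("tray",rect(onplane(p,np.c_[u,v],.018)[:,:2]))
# base plate: white pts at z~12 mm ; handle top, pad, head
m=(W[...,2]>.006)&(W[...,2]<.02)&(im.min(2)>130); m[:150]=0;m[260:]=0;m[:,:205]=0;m[:,430:]=0
print("base",rect(W[m][:,:2]))
m=(W[...,2]>.19)&(W[...,2]<.215); m[:150]=0;m[260:]=0;m[:,:205]=0;m[:,310:]=0; print("head",rect(W[m][:,:2]),m.sum())
q=comp(378,214,14,.08,.11); print("handle",rect(q[:,:2]),q.mean(0))
m=np.zeros((480,640),bool); m[236:280,250:292]=1; m&=(W[...,2]>.045)&(W[...,2]<.08); print("pedal",rect(W[m][:,:2]),np.nanmean(W[m],0))
m=np.zeros((480,640),bool); m[190:240,290:360]=1; m&=(W[...,2]>.022)&(W[...,2]<.034); print("carrier floor",rect(W[m][:,:2]),np.nanmean(W[m],0))
crop=cv2.resize(im[215:320,280:500],None,fx=3.6,fy=3.6,interpolation=cv2.INTER_CUBIC); cv2.imwrite("pics/crop1.png",crop[:,:,::-1])
E
```

```text
table z -0.00044611424828056023
(317, 261) body (array([465.7, -30.3,  64.3,  43.7]), -18.3) ridge (array([465.5, -30.3,  43.8,  14.7]), -18.3) 82 zmax 0.067
(392, 267) body (array([ 448.5, -251.2,   63.8,   44.5]), -22.7) ridge (array([ 447.9, -250.6,   43.3,   16.7]), -23.2) 90 zmax 0.067
(434, 260) body (array([ 473.6, -377.8,   61.5,   42.3]), 3.1) ridge (array([ 474. , -378.2,   38.4,   15.9]), -0.7) 71 zmax 0.067
(447, 237) body (array([ 540. , -417.6,   64.2,   47.7]), 29.9) ridge (array([ 540.3, -417.1,   42.9,   18.5]), 33.8) 89 zmax 0.068
tray (array([419.3, 334.1, 200.5, 191.2]), -1.0)
base (array([629.2, -27.3, 662.4, 308. ]), -89.8)
head (array([623.3, 135.8,  99.4,  58.5]), 58.3) 442
handle (array([ 599.2, -204. ,   38.5,   12.8]), -2.9) [ 0.59857635 -0.20402839  0.09384448]
pedal (array([481.6, 100. , 122.3,  97.3]), -3.8) [0.46869341 0.10054071 0.0624504 ]
carrier floor (array([607.3, -58. , 198.4, 133.3]), 85.7) [ 0.61055647 -0.05230018  0.0291542 ]
```

View pics/crop1.png

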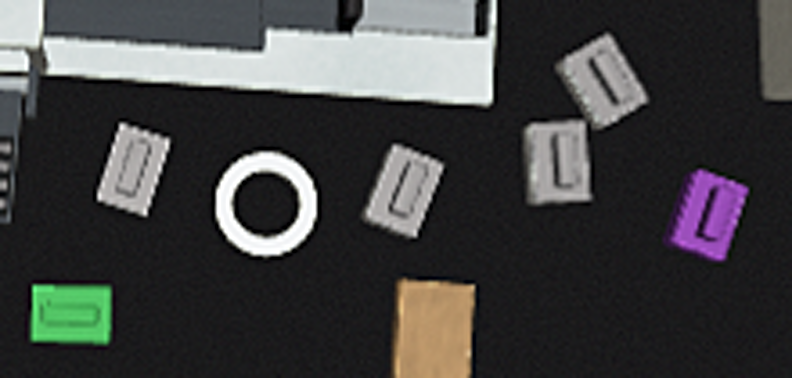

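The crop confirms the four grey cases (crop px (133,168), (403,190), (558,162) and (602,80)). Purple (708,215) and green (71,314) are left alone. Next I fix the press axis and tray, then move.

```bash
python3 - <<'E'
from h import *
D=np.load("pics/top0.npz"); im,d=D["im"],D["d"]; p=camera_params("top"); W=cloud(p,d)
g=im.min(2)
# lower base edge: last white row in each column
uv=[]
for u in range(305,412):
    c=g[205:262,u]; k=np.nonzero(c>120)[0]
    if len(k): uv.append((u,205+k.max()+.5))
L=onplane(p,uv,.012)[:,:2].astype(np.float32); vx,vy,x0,y0=cv2.fitLine(L,cv2.DIST_HUBER,0,.01,.01).ravel()
print("edge angle",np.degrees(np.arctan2(vy,vx)),x0,y0)
uv=[]
for v in range(203,238):
    c=g[v,380:440]; k=np.nonzero(c>120)[0]; uv.append((380+k.max()+.5,v))
L=onplane(p,uv,.012)[:,:2].astype(np.float32); print("end",cv2.fitLine(L,cv2.DIST_HUBER,0,.01,.01).ravel())
m=np.zeros((480,640),np.uint8); m[236:320,165:235]=(g[236:320,165:235]>120)
n,l,s,c=cv2.connectedComponentsWithStats(m); k=1+np.argmax(s[1:,4]); v,u=np.nonzero(l==k); print("tray inner",s[k],rect(onplane(p,np.c_[u,v],.008)[:,:2]))
m=np.zeros((480,640),bool); m[160:245,212:302]=1; m&=(W[...,2]>.17)&(im.min(2)>110); n,l,s,c=cv2.connectedComponentsWithStats(m.astype(np.uint8)); k=1+np.argmax(s[1:,4]); print("head",rect(W[l==k][:,:2]),np.nanmedian(W[l==k][:,2]))
m=np.zeros((480,640),bool); m[246:282,252:292]=1; m&=(W[...,2]>.055)&(W[...,2]<.075);q=W[m]; print("tread",rect(q[:,:2]),q[:,2].min(),q[:,2].max())
to(598.6,-204,180,-3.9)
E
```

```text
edge angle -78.84891 0.4990533 -0.16761178
end [ 0.69824755  0.7158564   0.5976833  -0.34677342]
tray inner [ 172  245   53   66 3195] (array([419.5, 321.7, 191.9, 151.7]), -1.1)
head (array([623.3, 136.5, 204.7, 148.9]), 85.8) 0.17602509914497322
tread (array([458.5, 102.3,  77.2,  76. ]), 86.2) 0.055027618738063167 0.07495657259606103
to (598.6, -204, 180, -3.9) shift [ 516.1 -184.3   67.6] twist 0.356 | now [ 156.1 -527.2  247.6] 16.5
```

>>> {"method": "apply_moves", "body": {
  "motion": [
    {"xyz": [270, -96, 20], "twist": 0.36, "jaw": 1},
    {"xyz": [270, -96, 20], "twist": 0.36, "jaw": 1},
    {"xyz": [270, -96, 20], "twist": 0.36, "jaw": 1},
    {"xyz": [270, -96, 20], "twist": 0.36, "jaw": 1},
    {"xyz": [270, -96, 20], "twist": 0.36, "jaw": 1}
  ],
  "grip_force": 60
}}

```text
time: 0.72
ee_pos: [0.3893, -0.3569, 0.2278]
tcp_rot: [-180.0, 0.0, -4.1]
wrist_force: [0.4, -1.6, -0.2]
opening: 0.0855
grasp_force: 0.0
```

```bash
python3 - <<'E'
from h import *
to(598.6,-204,180,-4.2)
E
```

```text
to (598.6, -204, 180, -4.2) shift [ 197.9 -167.4   47.8] twist 0.002 | now [ 389.3 -356.9  227.8] -4.1
```

>>> {"method": "apply_moves", "body": {
  "motion": [
    {"xyz": [198, -167, 20], "jaw": 1},
    {"xyz": [198, -167, 20], "jaw": 1},
    {"xyz": [198, -167, 20], "jaw": 1},
    {"xyz": [198, -167, 20], "jaw": 1},
    {"xyz": [198, -167, 20], "jaw": 1}
  ]
}}

```text
validation failed for argument at $.mo...
```

>>> {"method": "apply_moves", "body": {
  "motion": [
    {"xyz": [0, 0, 60], "jaw": 1},
    {"xyz": [0, 0, 110], "jaw": 1},
    {"xyz": [0, 0, 125], "jaw": 1},
    {"xyz": [0, 0, 125], "jaw": 1},
    {"xyz": [0, 0, 125], "jaw": -1}
  ]
}}

```text
validation failed for argument at $.mo...
```

>>> {"method": "apply_moves", "body": {
  "motion": [
    {"xyz": [0, 0, 0], "jaw": -1},
    {"xyz": [0, 0, 0], "jaw": -1},
    {"xyz": [0, 0, 0], "jaw": -1},
    {"xyz": [0, 0, 0], "jaw": -1}
  ]
}}

```text
validation failed for argument at $.mo...
```

>>> {"method": "apply_moves", "body": {
  "motion": [
    {"xyz": [198, -167, 20], "twist": 0, "jaw": 1},
    {"xyz": [198, -167, 20], "twist": 0, "jaw": 1},
    {"xyz": [198, -167, 20], "twist": 0, "jaw": 1},
    {"xyz": [198, -167, 20], "twist": 0, "jaw": 1},
    {"xyz": [198, -167, 20], "twist": 0, "jaw": 1}
  ]
}}

```text
time: 1.35
ee_pos: [0.5993, -0.2036, 0.2063]
tcp_rot: [-179.9, 0.1, -3.9]
wrist_force: [0.2, -0.7, -0.8]
opening: 0.0853
grasp_force: 0.0
```

Every row needs all three keys. Now descend on the handle and grip it.

>>> {"method": "apply_moves", "body": {
  "motion": [
    {"xyz": [0, 0, 60], "twist": 0, "jaw": 1},
    {"xyz": [0, 0, 110], "twist": 0, "jaw": 1},
    {"xyz": [0, 0, 127], "twist": 0, "jaw": 1},
    {"xyz": [0, 0, 127], "twist": 0, "jaw": -1},
    {"xyz": [0, 0, 127], "twist": 0, "jaw": -1}
  ]
}}

```text
time: 1.98
ee_pos: [0.5982, -0.2071, 0.0839]
tcp_rot: [179.9, -0.2, -4.2]
wrist_force: [0.2, 1.3, 0.6]
opening: 0.0515
grasp_force: 0.0
```

>>> {"method": "apply_moves", "body": {
  "motion": [
    {"xyz": [0, 0, 0], "twist": 0, "jaw": -1},
    {"xyz": [0, 0, 0], "twist": 0, "jaw": -1},
    {"xyz": [0, 0, 0], "twist": 0, "jaw": -1}
  ]
}}

```text
time: 2.35
ee_pos: [0.5979, -0.2065, 0.0827]
tcp_rot: [180.0, -0.1, -4.1]
wrist_force: [-0.9, 0.7, 6.5]
opening: 0.0131
grasp_force: 58.9
```

>>> {"method": "apply_moves", "body": {
  "motion": [
    {"xyz": [0, 20, 0], "twist": 0, "jaw": -1},
    {"xyz": [0, 45, 0], "twist": 0, "jaw": -1},
    {"xyz": [0, 70, 0], "twist": 0, "jaw": -1},
    {"xyz": [0, 88, 0], "twist": 0, "jaw": -1},
    {"xyz": [0, 94, 0], "twist": 0, "jaw": -1}
  ]
}}

```text
time: 2.98
ee_pos: [0.5915, -0.3011, 0.0828]
tcp_rot: [180.0, -0.2, -4.1]
wrist_force: [3.2, 2.6, 4.7]
opening: 0.0132
grasp_force: 59.4
```

>>> {"method": "apply_moves", "body": {
  "motion": [
    {"xyz": [0, 2, 0], "twist": 0, "jaw": -1},
    {"xyz": [0, 4, 0], "twist": 0, "jaw": -1},
    {"xyz": [0, 6, 0], "twist": 0, "jaw": -1},
    {"xyz": [0, 6, 0], "twist": 0, "jaw": -1}
  ]
}}

```text
time: 3.48
ee_pos: [0.5912, -0.3054, 0.0827]
tcp_rot: [-179.9, -0.2, -4.1]
wrist_force: [2.9, 5.2, 5.1]
opening: 0.0128
grasp_force: 59.5
```

>>> {"method": "apply_moves", "body": {
  "motion": [
    {"xyz": [0, 3, 0], "twist": 0, "jaw": -1},
    {"xyz": [0, 5, 0], "twist": 0, "jaw": -1},
    {"xyz": [0, 5, 0], "twist": 0, "jaw": -1}
  ]
}}

```text
time: 3.85
ee_pos: [0.5912, -0.3056, 0.0827]
tcp_rot: [-179.5, -0.1, -3.9]
wrist_force: [1.5, 31.2, 11.3]
opening: 0.0136
grasp_force: 60.4
```

>>> {"method": "apply_moves", "body": {
  "motion": [
    {"xyz": [0, -6, 0], "twist": 0, "jaw": -1},
    {"xyz": [0, -6, 0], "twist": 0, "jaw": 0.3},
    {"xyz": [0, -6, 0], "twist": 0, "jaw": 0.3},
    {"xyz": [0, -6, -50], "twist": 0, "jaw": 0.3},
    {"xyz": [0, -6, -100], "twist": 0, "jaw": 0.3}
  ]
}}

```text
time: 4.47
ee_pos: [0.5895, -0.3054, 0.1817]
tcp_rot: [-180.0, 0.1, -4.2]
wrist_force: [0.5, -0.8, 1.7]
opening: 0.0559
grasp_force: 0.0
```

>>> {"method": "apply_moves", "body": {
  "motion": [
    {"xyz": [-145, -266, 0], "twist": 0.25, "jaw": 0.2},
    {"xyz": [-145, -266, 0], "twist": 0.25, "jaw": 0.2},
    {"xyz": [-145, -266, 0], "twist": 0.25, "jaw": 0.2},
    {"xyz": [-145, -266, 0], "twist": 0.25, "jaw": 0.2},
    {"xyz": [-145, -266, 0], "twist": 0.25, "jaw": 0.2}
  ]
}}

```text
time: 5.1
ee_pos: [0.4555, -0.1108, 0.1814]
tcp_rot: [-177.9, 0.1, -14.8]
wrist_force: [-0.1, 0.7, 1.0]
opening: 0.051
grasp_force: 0.0
```

```bash
cat > cases.py <<'E'
from h import *
import sys
def find():
    im,d=camera("top"); p=camera_params("top"); W=cloud(p,d)
    hsv=cv2.cvtColor(im,cv2.COLOR_RGB2HSV)
    x,y,z=W[...,0],W[...,1],W[...,2]
    m=(z>.02)&(z<.105)&(hsv[...,1]<45)&(x>.33)&(x<.70)&(y>-.55)&(y<.42)
    n,l,s,c=cv2.connectedComponentsWithStats(m.astype(np.uint8),connectivity=4)
    out=[]
    for k in range(1,n):
        if 150<s[k,4]<700:
            q=W[l==k]; zz=np.percentile(q[:,2],97); r=q[q[:,2]>zz-.009]
            out.append((c[k].round(),rect(q[:,:2]),rect(r[:,:2]),round(zz,3)))
    return out,im,W,p
if __name__=="__main__":
    o,im,W,p=find()
    for a in o: print(a)
    if len(sys.argv)>1: cv2.imwrite("pics/"+sys.argv[1],im[:,:,::-1])
E
python3 cases.py; python3 -c "
from h import *
to(465.6,-30.3,54,-18.3)"
```

```text
(array([447., 238.]), (array([ 539.8, -417.6,   64.2,   46.7]), 28.9), (array([ 539.9, -416.4,   42.6,   17.8]), 30.4), np.float64(0.063))
(array([435., 260.]), (array([ 473.6, -379.6,   61.3,   44.5]), 2.8), (array([ 474.1, -377.9,   37.6,   14.2]), -0.5), np.float64(0.064))
(array([316., 262.]), (array([465.2, -30. ,  63.8,  43.8]), -18.3), (array([464.9, -30.2,  43.2,  14.6]), -18.5), np.float64(0.063))
to (465.6, -30.3, 54, -18.3) shift [ -9.  -79.9 127.7] twist 0.062 | now [ 453.9 -109.9  181.7] -14.8
```

>>> {"method": "apply_moves", "body": {
  "motion": [
    {"xyz": [-9, -80, 40], "twist": 0.06, "jaw": 0.2},
    {"xyz": [-9, -80, 60], "twist": 0.06, "jaw": 0.2},
    {"xyz": [-9, -80, 60], "twist": 0.06, "jaw": 0.2},
    {"xyz": [-9, -80, 60], "twist": 0.06, "jaw": 0.2}
  ]
}}

```text
time: 5.65
ee_pos: [0.4544, -0.0899, 0.1245]
tcp_rot: [-175.4, 0.3, -13.8]
wrist_force: [0.4, 1.2, 0.4]
opening: 0.0512
grasp_force: 0.0
```

```bash
python3 -c "
from h import *
to(465.4,-30.2,54,-18.3)
im,d=camera('wrist'); cv2.imwrite('pics/w1.png',im[:,:,::-1])"
```

```text
to (465.4, -30.2, 54, -18.3) shift [ -3.5 -60.6  70.5] twist 0.078 | now [454.4 -89.9 124.5] -13.8
```

View pics/w1.png

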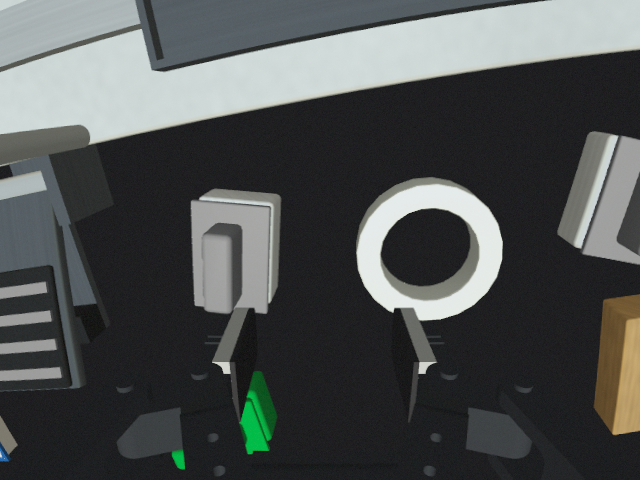

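The wrist view shows case A (ridge at px (222,268)), the pedal at the left and the tape ring at (430,250). The arm fell short in y and is tilting, so I check the joints.

```bash
python3 -c "
from h import *
o=pose()[2]; print(o['q'].round(1),o['qd'].round(1),o['tcp_rot'],o['joint_efforts'].round(1),o['wrist_force'])"
```

```text
[-13.9  -7.3 -15.8  81.8   4.6 179.9] [-0.1 -0.3  0.5  0.  -0.3  0. ] [-175.3636943     0.24889229  -13.79198319] [ -0.3 -38.4  46.1   0.1   0.2  -0. ] [0.78714574 0.62551607 0.6798552 ]
```

Joint 6 is at its range end, so I'll use the half-turned grasp family (yaw ≈ 180°) from here on.

>>> {"method": "apply_moves", "body": {
  "motion": [
    {"xyz": [0, 0, -20], "twist": -0.18, "jaw": 0.2},
    {"xyz": [0, 0, -20], "twist": -0.36, "jaw": 0.2},
    {"xyz": [0, 0, -20], "twist": -0.54, "jaw": 0.2},
    {"xyz": [0, 0, -20], "twist": -0.72, "jaw": 0.2},
    {"xyz": [0, 0, -20], "twist": -0.9, "jaw": 0.2}
  ]
}}

```text
time: 6.32
ee_pos: [0.4546, -0.0917, 0.1453]
tcp_rot: [-177.0, -3.5, 38.0]
wrist_force: [0.1, -0.2, -0.7]
opening: 0.0511
grasp_force: 0.0
```

>>> {"method": "apply_moves", "body": {
  "motion": [
    {"xyz": [0, 0, 0], "twist": -0.18, "jaw": 0.2},
    {"xyz": [0, 0, 0], "twist": -0.36, "jaw": 0.2},
    {"xyz": [0, 0, 0], "twist": -0.54, "jaw": 0.2},
    {"xyz": [0, 0, 0], "twist": -0.72, "jaw": 0.2},
    {"xyz": [0, 0, 0], "twist": -0.9, "jaw": 0.2}
  ]
}}

```text
time: 6.95
ee_pos: [0.4546, -0.0917, 0.1453]
tcp_rot: [179.1, -4.5, 89.7]
wrist_force: [0.2, 0.3, -0.2]
opening: 0.0514
grasp_force: 0.0
```

>>> {"method": "apply_moves", "body": {
  "motion": [
    {"xyz": [0, 0, 0], "twist": -0.18, "jaw": 0.2},
    {"xyz": [0, 0, 0], "twist": -0.36, "jaw": 0.2},
    {"xyz": [0, 0, 0], "twist": -0.54, "jaw": 0.2},
    {"xyz": [0, 0, 0], "twist": -0.72, "jaw": 0.2},
    {"xyz": [0, 0, 0], "twist": -0.9, "jaw": 0.2}
  ]
}}

```text
time: 7.58
ee_pos: [0.4546, -0.0917, 0.1453]
tcp_rot: [175.9, -2.1, 141.3]
wrist_force: [-0.3, 0.5, 0.2]
opening: 0.0513
grasp_force: 0.0
```

```bash
sed -i 's/dy=(yaw-ps+90)%180-90/dy=(yaw-ps+180)%360-180/' h.py; python3 -c "
from h import *
print(pose()[2]['q'].round(1),pose()[2]['tcp_rot'])
to(465.4,-30.2,54,161.7)"
```

```text
[-14.1  -7.5 -13.7  84.1   4.6  24.7] [175.89286752  -2.12622846 141.29602634]
to (465.4, -30.2, 54, 161.7) shift [30.  54.7 91.3] twist -0.356 | now [454.6 -91.7 145.3] 141.3
```

Running into the joint-6 limit left a 4.6° tilt in the commanded pose. Pushing the opposite limit (joint 6 = -180°) should take it out again.

>>> {"method": "apply_moves", "body": {
  "motion": [
    {"xyz": [0, 0, -30], "twist": -0.18, "jaw": 0.2},
    {"xyz": [0, 0, -30], "twist": -0.36, "jaw": 0.2},
    {"xyz": [0, 0, -30], "twist": -0.54, "jaw": 0.2},
    {"xyz": [0, 0, -30], "twist": -0.72, "jaw": 0.2},
    {"xyz": [0, 0, -30], "twist": -0.9, "jaw": 0.2}
  ]
}}

```text
time: 8.2
ee_pos: [0.454, -0.094, 0.1752]
tcp_rot: [175.8, 1.9, -167.3]
wrist_force: [1.0, -0.8, 0.6]
opening: 0.0514
grasp_force: 0.0
```

>>> {"method": "apply_moves", "body": {
  "motion": [
    {"xyz": [0, 0, 0], "twist": -0.18, "jaw": 0.2},
    {"xyz": [0, 0, 0], "twist": -0.36, "jaw": 0.2},
    {"xyz": [0, 0, 0], "twist": -0.54, "jaw": 0.2},
    {"xyz": [0, 0, 0], "twist": -0.72, "jaw": 0.2},
    {"xyz": [0, 0, 0], "twist": -0.9, "jaw": 0.2}
  ]
}}

```text
time: 8.82
ee_pos: [0.4541, -0.094, 0.1752]
tcp_rot: [178.9, 4.5, -115.7]
wrist_force: [0.4, 0.4, -0.4]
opening: 0.0514
grasp_force: 0.0
```

>>> {"method": "apply_moves", "body": {
  "motion": [
    {"xyz": [0, 0, 0], "twist": -0.18, "jaw": 0.2},
    {"xyz": [0, 0, 0], "twist": -0.36, "jaw": 0.2},
    {"xyz": [0, 0, 0], "twist": -0.54, "jaw": 0.2},
    {"xyz": [0, 0, 0], "twist": -0.72, "jaw": 0.2},
    {"xyz": [0, 0, 0], "twist": -0.9, "jaw": 0.2}
  ]
}}

```text
time: 9.45
ee_pos: [0.4541, -0.094, 0.1752]
tcp_rot: [-177.2, 3.7, -64.0]
wrist_force: [0.1, 0.3, -0.4]
opening: 0.0516
grasp_force: 0.0
```

>>> {"method": "apply_moves", "body": {
  "motion": [
    {"xyz": [0, 0, 0], "twist": -0.18, "jaw": 0.2},
    {"xyz": [0, 0, 0], "twist": -0.36, "jaw": 0.2},
    {"xyz": [0, 0, 0], "twist": -0.54, "jaw": 0.2},
    {"xyz": [0, 0, 0], "twist": -0.72, "jaw": 0.2},
    {"xyz": [0, 0, 0], "twist": -0.9, "jaw": 0.2}
  ]
}}

```text
time: 10.07
ee_pos: [0.4556, -0.0873, 0.1752]
tcp_rot: [-175.7, 0.1, -13.3]
wrist_force: [0.7, 0.4, 0.2]
opening: 0.0512
grasp_force: 0.0
```

```bash
python3 -c "
from h import *
print(pose()[2]['q'].round(1),pose()[2]['tcp_rot'],pose()[0])"
```

```text
[ -13.3   -7.6  -10.4   87.3    4.3 -180. ] [-1.75687024e+02  1.18017550e-01 -1.33173239e+01] [ 0.45564851 -0.08732791  0.17517364]
```

>>> {"method": "apply_moves", "body": {
  "motion": [
    {"xyz": [0, 30, 0], "twist": -0.05, "jaw": 0.2},
    {"xyz": [0, 60, 0], "twist": -0.05, "jaw": 0.2},
    {"xyz": [0, 60, 0], "twist": -0.05, "jaw": 0.2}
  ]
}}

```text
time: 10.45
ee_pos: [0.4522, -0.1011, 0.1695]
tcp_rot: [-177.7, 0.1, -14.0]
wrist_force: [-0.7, -0.1, -0.1]
opening: 0.0513
grasp_force: 0.0
```

```bash
python3 -c "
from h import *
print(pose()[2]['q'].round(1),pose()[2]['tcp_rot'],pose()[0])"
```

```text
[ -14.    -7.7  -11.1   86.7    2.3 -180. ] [-1.77654754e+02  5.37520442e-02 -1.39686502e+01] [ 0.45220682 -0.10105556  0.16947019]
```

Tilt 4.3° → 2.3°; the same push again should bring it close to zero.

>>> {"method": "apply_moves", "body": {
  "motion": [
    {"xyz": [0, 30, 0], "twist": -0.05, "jaw": 0.2},
    {"xyz": [0, 60, 0], "twist": -0.05, "jaw": 0.2},
    {"xyz": [0, 68, 0], "twist": -0.05, "jaw": 0.2}
  ]
}}

```text
time: 10.82
ee_pos: [0.4488, -0.1178, 0.1666]
tcp_rot: [-179.8, 0.0, -14.9]
wrist_force: [0.5, 0.3, -0.5]
opening: 0.0513
grasp_force: 0.0
```

```bash
python3 -c "
from h import *
print(pose()[2]['q'].round(2),pose()[2]['tcp_rot'],pose()[0])"
```

```text
[ -14.82   -7.66  -11.36   86.31    0.19 -179.95] [-1.79809280e+02  5.80657613e-03 -1.48676129e+01] [ 0.44878609 -0.11778322  0.16658985]
```

>>> {"method": "apply_moves", "body": {
  "motion": [
    {"xyz": [0, 0, 0], "twist": 0.18, "jaw": 0.2},
    {"xyz": [0, 0, 0], "twist": 0.36, "jaw": 0.2},
    {"xyz": [0, 0, 0], "twist": 0.54, "jaw": 0.2},
    {"xyz": [0, 0, 0], "twist": 0.72, "jaw": 0.2},
    {"xyz": [0, 0, 0], "twist": 0.9, "jaw": 0.2}
  ]
}}

```text
time: 11.45
ee_pos: [0.4489, -0.1174, 0.1667]
tcp_rot: [-179.9, 0.2, -66.7]
wrist_force: [-0.2, 0.1, 0.5]
opening: 0.0512
grasp_force: 0.0
```

>>> {"method": "apply_moves", "body": {
  "motion": [
    {"xyz": [0, 0, 0], "twist": 0.18, "jaw": 0.2},
    {"xyz": [0, 0, 0], "twist": 0.36, "jaw": 0.2},
    {"xyz": [0, 0, 0], "twist": 0.54, "jaw": 0.2},
    {"xyz": [0, 0, 0], "twist": 0.72, "jaw": 0.2},
    {"xyz": [0, 0, 0], "twist": 0.9, "jaw": 0.2}
  ]
}}

```text
time: 12.08
ee_pos: [0.4489, -0.1174, 0.1667]
tcp_rot: [180.0, 0.2, -118.3]
wrist_force: [-0.6, -0.2, 0.2]
opening: 0.0514
grasp_force: 0.0
```

>>> {"method": "apply_moves", "body": {
  "motion": [
    {"xyz": [0, 0, 0], "twist": 0.18, "jaw": 0.2},
    {"xyz": [0, 0, 0], "twist": 0.36, "jaw": 0.2},
    {"xyz": [0, 0, 0], "twist": 0.54, "jaw": 0.2},
    {"xyz": [0, 0, 0], "twist": 0.72, "jaw": 0.2},
    {"xyz": [0, 0, 0], "twist": 0.9, "jaw": 0.2}
  ]
}}

```text
time: 12.7
ee_pos: [0.4489, -0.1174, 0.1667]
tcp_rot: [179.8, 0.1, -169.9]
wrist_force: [-1.1, 0.1, 0.3]
opening: 0.0515
grasp_force: 0.0
```

>>> {"method": "apply_moves", "body": {
  "motion": [
    {"xyz": [-32, 83, 56], "twist": 0.5, "jaw": 0.2},
    {"xyz": [-32, 83, 56], "twist": 0.5, "jaw": 0.2},
    {"xyz": [-32, 83, 56], "twist": 0.5, "jaw": 0.2},
    {"xyz": [-32, 83, 56], "twist": 0.5, "jaw": 0.2},
    {"xyz": [-32, 83, 56], "twist": 0.5, "jaw": 0.2}
  ]
}}

```text
time: 13.32
ee_pos: [0.4655, -0.0299, 0.1114]
tcp_rot: [179.8, 0.0, 162.0]
wrist_force: [0.2, -0.5, -0.3]
opening: 0.0517
grasp_force: 0.0
```

```bash
python3 -c "
from h import *
print(pose()[2]['q'].round(2),pose()[2]['tcp_rot'],pose()[0])
to(465.4,-30.2,54,161.7)"; python3 cases.py
```

```text
[ -3.8   -7.03 -16.88  80.07   0.21  14.22] [1.79772722e+02 2.23822677e-02 1.61984928e+02] [ 0.46554101 -0.02990815  0.11140138]
to (465.4, -30.2, 54, 161.7) shift [ 0.  -0.3 57.4] twist 0.005 | now [465.5 -29.9 111.4] 162.0
(array([447., 237.]), (array([ 540. , -417.5,   64.3,   46.7]), 29.0), (array([ 539.9, -416.8,   43.1,   17.4]), 29.8), np.float64(0.063))
(array([435., 260.]), (array([ 473.6, -378.4,   61.3,   42.9]), 3.5), (array([ 473.9, -378.6,   38.3,   13.3]), 5.3), np.float64(0.062))
(array([392., 268.]), (array([ 448.2, -251.4,   65.2,   44.8]), -22.6), (array([ 448. , -250.7,   44.1,   16.1]), -23.5), np.float64(0.063))
```

>>> {"method": "apply_moves", "body": {
  "motion": [
    {"xyz": [0, 0, 40], "twist": 0, "jaw": 0.2},
    {"xyz": [0, 0, 56], "twist": 0, "jaw": 0.2},
    {"xyz": [0, 0, 56], "twist": 0, "jaw": -1},
    {"xyz": [0, 0, 56], "twist": 0, "jaw": -1},
    {"xyz": [0, 0, 56], "twist": 0, "jaw": -1}
  ]
}}

```text
time: 14.0
ee_pos: [0.466, -0.0294, 0.0561]
tcp_rot: [179.8, 0.1, 161.9]
wrist_force: [0.5, -0.2, 2.2]
opening: 0.0145
grasp_force: 61.3
```

>>> {"method": "apply_moves", "body": {
  "motion": [
    {"xyz": [0, 0, 0], "twist": 0, "jaw": -1},
    {"xyz": [0, 0, -15], "twist": 0, "jaw": -1},
    {"xyz": [0, 0, -60], "twist": 0, "jaw": -1},
    {"xyz": [0, 0, -110], "twist": 0, "jaw": -1},
    {"xyz": [0, 0, -110], "twist": 0, "jaw": -1}
  ]
}}

```text
time: 14.62
ee_pos: [0.467, -0.0298, 0.1698]
tcp_rot: [179.7, 0.4, 161.8]
wrist_force: [-0.1, 1.5, -1.7]
opening: 0.015
grasp_force: 60.9
```

>>> {"method": "apply_moves", "body": {
  "motion": [
    {"xyz": [-40, 6, 0], "twist": -0.1, "jaw": -1},
    {"xyz": [-85, 12, 0], "twist": -0.2, "jaw": -1},
    {"xyz": [-130, 18, 0], "twist": -0.24, "jaw": -1},
    {"xyz": [-145, 20, 0], "twist": -0.24, "jaw": -1},
    {"xyz": [-145, 20, 0], "twist": -0.24, "jaw": -1}
  ]
}}

```text
time: 15.25
ee_pos: [0.6095, -0.056, 0.1636]
tcp_rot: [179.8, -0.1, 175.6]
wrist_force: [0.4, 0.7, -1.7]
opening: 0.0146
grasp_force: 60.8
```

```bash
python3 - <<'E'
from h import *
to(609.4,-56.2,86,175.9)
o=pose()[2]; print(o['opening'],o['grasp_force'],o['wrist_force'])
im,d=camera('wrist'); cv2.imwrite('pics/w2.png',im[:,:,::-1])
E
```

```text
to (609.4, -56.2, 86, 175.9) shift [ 0.1 -0.2 77.6] twist -0.006 | now [609.5 -56.  163.6] 175.6
0.014612823444413304 60.82534432411194 [ 0.35357533  0.66288069 -1.73523058]
```

View pics/w2.png

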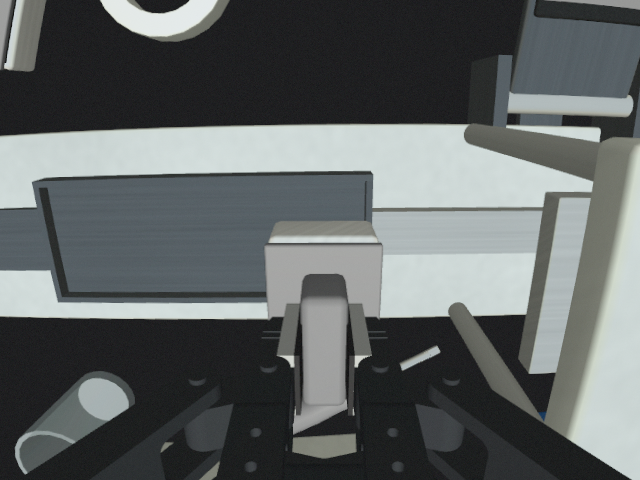

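The wrist view shows case A held upright over the carrier. The carrier rim corners are at px (38,180), (372,172) and (60,300), which I use to check the carrier pose.

```bash
python3 - <<'E'
from h import *
p=camera_params('wrist')
Wd=onplane(p,[(36,181),(372,173),(61,301)],.039); print((Wd*1e3).round(1))
psi=np.deg2rad(-4.1);c=np.array([603.8,-134]);ex=np.array([np.cos(psi),np.sin(psi)]);ey=np.array([-ex[1],ex[0]])
for a,b in [(-42,-107),(-42,107),(42,-107)]: print((c+a*ex+b*ey).round(1))
E
```

```text
[[ 556.  -233.9   39. ]
 [ 569.6  -24.2   39. ]
 [ 639.1 -240.    39. ]]
[ 554.3 -237.7]
[569.6 -24.3]
[ 638.  -243.7]
```

>>> {"method": "apply_moves", "body": {
  "motion": [
    {"xyz": [0, -1, 40], "twist": 0, "jaw": -1},
    {"xyz": [0, -1, 65], "twist": 0, "jaw": -1},
    {"xyz": [0, -1, 77], "twist": 0, "jaw": -1},
    {"xyz": [0, -1, 77], "twist": 0, "jaw": -1}
  ]
}}

```text
time: 15.8
ee_pos: [0.6086, -0.0564, 0.0881]
tcp_rot: [179.8, 0.0, 175.6]
wrist_force: [-0.8, -0.0, -0.6]
opening: 0.0147
grasp_force: 60.8
```

>>> {"method": "apply_moves", "body": {
  "motion": [
    {"xyz": [0, 0, 2], "twist": 0, "jaw": -1},
    {"xyz": [0, 0, 2], "twist": 0, "jaw": 0.2},
    {"xyz": [0, 0, 2], "twist": 0, "jaw": 0.2},
    {"xyz": [0, 0, -40], "twist": 0, "jaw": 0.2},
    {"xyz": [0, 0, -80], "twist": 0, "jaw": 0.2}
  ]
}}

```text
time: 16.42
ee_pos: [0.6091, -0.0569, 0.1693]
tcp_rot: [179.8, 0.0, 175.6]
wrist_force: [0.7, -0.1, -0.1]
opening: 0.0513
grasp_force: 0.0
```

>>> {"method": "apply_moves", "body": {
  "motion": [
    {"xyz": [146, -205, 0], "twist": 0.33, "jaw": 0.2},
    {"xyz": [146, -205, 0], "twist": 0.33, "jaw": 0.2},
    {"xyz": [146, -205, 0], "twist": 0.33, "jaw": 0.2},
    {"xyz": [146, -205, 0], "twist": 0.33, "jaw": 0.2},
    {"xyz": [146, -205, 0], "twist": 0.33, "jaw": 0.2}
  ]
}}

```text
time: 17.05
ee_pos: [0.4458, -0.2527, 0.168]
tcp_rot: [179.8, 0.0, 156.4]
wrist_force: [-0.0, 0.4, 0.1]
opening: 0.0513
grasp_force: 0.0
```

```bash
python3 cases.py; python3 -c "
from h import *
to(448.1,-251,55,157)"
```

```text
to (448.1, -251, 55, 157) shift [ -0.8   1.  112.9] twist -0.009 | now [ 447.  -251.6  167.9] 156.5
```

```bash
cat > wr.py <<'E'
from h import *
import sys
# ridge near an expected place from the wrist camera: x y zlo zhi (mm)
x,y,zl,zh=map(float,sys.argv[1:5])
p=camera_params("wrist"); im,d=camera("wrist"); W=cloud(p,d)*1e3
m=(W[...,2]>zl)&(W[...,2]<zh)&(np.hypot(W[...,0]-x,W[...,1]-y)<float(sys.argv[5]) )
n,l,s,c=cv2.connectedComponentsWithStats(m.astype(np.uint8))
for k in range(1,n):
    if s[k,4]>300: q=W[l==k]; print(c[k].round(),s[k,4],rect(q[:,:2]/1e3),np.median(q[:,2]).round(1))
if len(sys.argv)>6: cv2.imwrite("pics/"+sys.argv[6],im[:,:,::-1])
E
python3 wr.py 448 -251 50 68 60; python3 - <<'E'
import sys; sys.argv=["x"]
from cases import *
o,im,W,p=find(); print([a[0] for a in o])
for u,v in [(434,260),(447,237),(298,225)]: print(im[v,u],W[v,u])
E
```

```text
[325. 247.] 1936 (array([ 448.5, -252.3,   43.8,   16. ]), -22.9) 59.6
[]
[229 223 201] [ 0.41879799 -0.23702698  0.6194305 ]
[239 239 223] [ 0.45955819 -0.2601265   0.6254082 ]
[214 221 221] [0.57766712 0.02552722 0.01242172]
```

>>> {"method": "apply_moves", "body": {
  "motion": [
    {"xyz": [-2, 0, 55], "twist": -0.01, "jaw": 0.2},
    {"xyz": [-2, 0, 100], "twist": -0.01, "jaw": 0.2},
    {"xyz": [-2, 0, 112], "twist": -0.01, "jaw": 0.2},
    {"xyz": [-2, 0, 112], "twist": -0.01, "jaw": -1},
    {"xyz": [-2, 0, 112], "twist": -0.01, "jaw": -1}
  ]
}}

```text
time: 17.82
ee_pos: [0.4511, -0.2507, 0.0573]
tcp_rot: [179.8, 0.1, 157.3]
wrist_force: [-2.1, -2.4, -0.7]
opening: 0.0153
grasp_force: 15.9
```

>>> {"method": "apply_moves", "body": {
  "motion": [
    {"xyz": [0, 0, 0], "twist": 0, "jaw": -1},
    {"xyz": [0, 0, 0], "twist": 0, "jaw": -1},
    {"xyz": [0, 0, -15], "twist": 0, "jaw": -1},
    {"xyz": [0, 0, -60], "twist": 0, "jaw": -1},
    {"xyz": [0, 0, -110], "twist": 0, "jaw": -1}
  ]
}}

```text
time: 18.45
ee_pos: [0.449, -0.2506, 0.1667]
tcp_rot: [179.8, -0.1, 157.3]
wrist_force: [1.1, 0.2, -2.0]
opening: 0.0145
grasp_force: 60.7
```

>>> {"method": "apply_moves", "body": {
  "motion": [
    {"xyz": [-18, 39, 0], "twist": -0.1, "jaw": -1},
    {"xyz": [-36, 78, 0], "twist": -0.2, "jaw": -1},
    {"xyz": [-54, 117, 0], "twist": -0.3, "jaw": -1},
    {"xyz": [-72, 156, 0], "twist": -0.33, "jaw": -1},
    {"xyz": [-89, 194, 0], "twist": -0.33, "jaw": -1}
  ]
}}

```text
time: 19.08
ee_pos: [0.6075, -0.1053, 0.1666]
tcp_rot: [179.8, 0.0, 176.2]
wrist_force: [-0.1, 0.5, -1.4]
opening: 0.015
grasp_force: 60.8
```

>>> {"method": "apply_moves", "body": {
  "motion": [
    {"xyz": [0, 0, 0], "twist": 0, "jaw": -1},
    {"xyz": [0, 0, 0], "twist": 0, "jaw": -1}
  ]
}}

```text
time: 19.32
ee_pos: [0.6065, -0.1064, 0.1661]
tcp_rot: [179.8, 0.0, 176.2]
wrist_force: [0.9, -0.4, -1.4]
opening: 0.0148
grasp_force: 60.8
```

```bash
python3 -c "
from h import *
to(605.7,-108.1,86,175.9)"; python3 cases.py; python3 wr.py 608 -56 78 95 50
```

```text
to (605.7, -108.1, 86, 175.9) shift [ 0.7 -1.7 80.1] twist 0.005 | now [ 606.5 -106.4  166.1] 176.2
(array([311., 212.]), (array([622.9,  -9.1,  94.2,  79.5]), 63.7), (array([608.9, -42. ,  61.2,  15.6]), -4.6), np.float64(0.07))
(array([394., 218.]), (array([ 593.7, -266.1,  113.8,   85.5]), 83.3), (array([ 593.6, -304.4,   38.9,   13.5]), -4.5), np.float64(0.096))
(array([447., 238.]), (array([ 539.5, -416.7,   64. ,   46.4]), 30.1), (array([ 539.7, -416.7,   42.8,   16.8]), 27.0), np.float64(0.063))
(array([435., 260.]), (array([ 473.7, -378.9,   61.4,   43.3]), 3.5), (array([ 474. , -379. ,   38.7,   14.2]), 2.7), np.float64(0.062))
[418. 262.] 2663 (array([609.3, -57.2,  43.6,  16.7]), -4.8) 89.0
```

>>> {"method": "apply_moves", "body": {
  "motion": [
    {"xyz": [1, -2, 40], "twist": 0, "jaw": -1},
    {"xyz": [1, -2, 68], "twist": 0, "jaw": -1},
    {"xyz": [1, -2, 80], "twist": 0, "jaw": -1},
    {"xyz": [1, -2, 80], "twist": 0, "jaw": -1},
    {"xyz": [1, -2, 80], "twist": 0, "jaw": 0.2}
  ]
}}

```text
time: 20.05
ee_pos: [0.6064, -0.1083, 0.0876]
tcp_rot: [179.8, 0.2, 176.2]
wrist_force: [-0.3, -0.7, 0.7]
opening: 0.0317
grasp_force: 0.0
```

>>> {"method": "apply_moves", "body": {
  "motion": [
    {"xyz": [0, 0, 0], "twist": 0, "jaw": 0.2},
    {"xyz": [0, 0, -40], "twist": 0, "jaw": 0.2},
    {"xyz": [0, 0, -82], "twist": 0, "jaw": 0.2}
  ]
}}

```text
time: 20.42
ee_pos: [0.6056, -0.1082, 0.1693]
tcp_rot: [179.8, 0.0, 176.2]
wrist_force: [0.5, -0.0, -0.4]
opening: 0.0511
grasp_force: 0.0
```

>>> {"method": "apply_moves", "body": {
  "motion": [
    {"xyz": [113, -279, 0], "twist": -0.12, "jaw": 0.2},
    {"xyz": [113, -279, 0], "twist": -0.12, "jaw": 0.2},
    {"xyz": [113, -279, 0], "twist": -0.12, "jaw": 0.2},
    {"xyz": [113, -279, 0], "twist": -0.12, "jaw": 0.2},
    {"xyz": [113, -279, 0], "twist": -0.12, "jaw": 0.2}
  ]
}}

```text
time: 21.05
ee_pos: [0.4733, -0.3812, 0.1677]
tcp_rot: [179.9, 0.1, -177.0]
wrist_force: [0.9, -0.2, 0.8]
opening: 0.0511
grasp_force: 0.0
```

```bash
python3 -c "
from h import *
to(473.8,-378.5,55,183)"; python3 wr.py 474 -378 50 68 110
```

```text
to (473.8, -378.5, 55, 183) shift [ -0.7   2.6 112.7] twist 0.0 | now [ 473.3 -381.2  167.7] -177.0
[326. 244.] 1916 (array([ 472.6, -380.3,   43.8,   15.6]), 2.7) 59.5
[268. 345.] 1083 (array([ 539.7, -419.1,   43.8,   15.9]), 29.2) 59.2
```

>>> {"method": "apply_moves", "body": {
  "motion": [
    {"xyz": [1, 1, 55], "twist": 0, "jaw": 0.2},
    {"xyz": [1, 1, 100], "twist": 0, "jaw": 0.2},
    {"xyz": [1, 1, 112], "twist": 0, "jaw": 0.2},
    {"xyz": [1, 1, 112], "twist": 0, "jaw": -1},
    {"xyz": [1, 1, 112], "twist": 0, "jaw": -1}
  ]
}}

```text
time: 21.72
ee_pos: [0.4745, -0.3785, 0.0573]
tcp_rot: [179.9, 0.2, -176.9]
wrist_force: [0.6, -1.7, -1.2]
opening: 0.0152
grasp_force: 14.6
```

>>> {"method": "apply_moves", "body": {
  "motion": [
    {"xyz": [0, 0, 0], "twist": 0, "jaw": -1},
    {"xyz": [0, 0, 0], "twist": 0, "jaw": -1},
    {"xyz": [0, 0, -15], "twist": 0, "jaw": -1},
    {"xyz": [0, 0, -60], "twist": 0, "jaw": -1},
    {"xyz": [0, 0, -110], "twist": 0, "jaw": -1}
  ]
}}

```text
time: 22.35
ee_pos: [0.4726, -0.3776, 0.1659]
tcp_rot: [179.7, -0.0, -177.0]
wrist_force: [1.0, -0.8, -0.9]
opening: 0.0146
grasp_force: 60.7
```

>>> {"method": "apply_moves", "body": {
  "motion": [
    {"xyz": [-28, 42, 0], "twist": 0.05, "jaw": -1},
    {"xyz": [-57, 85, 0], "twist": 0.1, "jaw": -1},
    {"xyz": [-85, 128, 0], "twist": 0.12, "jaw": -1},
    {"xyz": [-113, 170, 0], "twist": 0.12, "jaw": -1},
    {"xyz": [-140, 213, 0], "twist": 0.12, "jaw": -1}
  ]
}}

```text
time: 22.98
ee_pos: [0.6021, -0.1564, 0.1664]
tcp_rot: [179.8, 0.0, 176.2]
wrist_force: [0.3, -1.3, -1.1]
opening: 0.0146
grasp_force: 60.7
```

>>> {"method": "apply_moves", "body": {
  "motion": [
    {"xyz": [0, 0, 0], "twist": 0, "jaw": -1},
    {"xyz": [0, 0, 0], "twist": 0, "jaw": -1}
  ]
}}

```text
time: 23.22
ee_pos: [0.6014, -0.158, 0.166]
tcp_rot: [179.8, 0.0, 176.2]
wrist_force: [-0.0, 0.2, -1.5]
opening: 0.0141
grasp_force: 60.6
```

```bash
python3 -c "
from h import *
to(601.9,-159.9,86,175.9)"; python3 wr.py 605 -100 78 95 90
```

```text
to (601.9, -159.9, 86, 175.9) shift [-0.6 -1.9 80. ] twist 0.005 | now [ 601.4 -158.   166. ] 176.2
[417. 260.] 2487 (array([ 603.8, -108.8,   43.7,   16.6]), -4.2) 85.9
[510. 264.] 2786 (array([609.5, -57.9,  44.4,  16.5]), -5.2) 88.8
```

>>> {"method": "apply_moves", "body": {
  "motion": [
    {"xyz": [-1, -2, 40], "twist": 0, "jaw": -1},
    {"xyz": [-1, -2, 68], "twist": 0, "jaw": -1},
    {"xyz": [-1, -2, 80], "twist": 0, "jaw": -1},
    {"xyz": [-1, -2, 80], "twist": 0, "jaw": -1},
    {"xyz": [-1, -2, 80], "twist": 0, "jaw": 0.2}
  ]
}}

```text
time: 23.9
ee_pos: [0.6033, -0.1603, 0.0874]
tcp_rot: [179.8, 0.2, 176.1]
wrist_force: [0.7, 0.1, 0.2]
opening: 0.0317
grasp_force: 0.0
```

>>> {"method": "apply_moves", "body": {
  "motion": [
    {"xyz": [0, 0, 0], "twist": 0, "jaw": 0.2},
    {"xyz": [0, 0, -40], "twist": 0, "jaw": 0.2},
    {"xyz": [0, 0, -82], "twist": 0, "jaw": 0.2}
  ]
}}

```text
time: 24.28
ee_pos: [0.6025, -0.1599, 0.1691]
tcp_rot: [179.8, 0.0, 176.2]
wrist_force: [0.9, -0.6, 0.4]
opening: 0.0516
grasp_force: 0.0
```

>>> {"method": "apply_moves", "body": {
  "motion": [
    {"xyz": [44, -263, 0], "twist": -0.18, "jaw": 0.2},
    {"xyz": [44, -263, 0], "twist": -0.36, "jaw": 0.2},
    {"xyz": [44, -263, 0], "twist": -0.58, "jaw": 0.2},
    {"xyz": [44, -263, 0], "twist": -0.58, "jaw": 0.2},
    {"xyz": [44, -263, 0], "twist": -0.58, "jaw": 0.2}
  ]
}}

```text
time: 24.9
ee_pos: [0.5399, -0.4228, 0.167]
tcp_rot: [179.9, 0.2, -150.8]
wrist_force: [0.3, 0.3, 0.0]
opening: 0.0513
grasp_force: 0.0
```

>>> {"method": "apply_moves", "body": {
  "motion": [
    {"xyz": [0, 0, 0], "twist": 0, "jaw": 0.2}
  ]
}}

```text
time: 25.02
ee_pos: [0.5408, -0.4206, 0.1668]
tcp_rot: [179.9, 0.2, -150.7]
wrist_force: [0.8, 0.9, -0.1]
opening: 0.051
grasp_force: 0.0
```

```bash
python3 -c "
from h import *
to(539.7,-419.1,55,209.2)"; python3 wr.py 540 -419 50 68 110
```

```text
to (539.7, -419.1, 55, 209.2) shift [  0.2   1.8 111.8] twist 0.001 | now [ 540.8 -420.6  166.8] -150.7
[325. 245.] 1947 (array([ 540.4, -420.3,   43.6,   15.9]), 29.7) 59.6
```

>>> {"method": "apply_moves", "body": {
  "motion": [
    {"xyz": [0, 0, 55], "twist": 0, "jaw": 0.2},
    {"xyz": [0, 0, 100], "twist": 0, "jaw": 0.2},
    {"xyz": [0, 0, 111], "twist": 0, "jaw": 0.2},
    {"xyz": [0, 0, 111], "twist": 0, "jaw": -1},
    {"xyz": [0, 0, 111], "twist": 0, "jaw": -1}
  ]
}}

```text
time: 25.7
ee_pos: [0.5425, -0.4194, 0.0585]
tcp_rot: [-180.0, 0.2, -150.6]
wrist_force: [0.1, 0.5, -1.1]
opening: 0.0154
grasp_force: 13.5
```

>>> {"method": "apply_moves", "body": {
  "motion": [
    {"xyz": [0, 0, 0], "twist": 0, "jaw": -1},
    {"xyz": [0, 0, 0], "twist": 0, "jaw": -1},
    {"xyz": [0, 0, -15], "twist": 0, "jaw": -1},
    {"xyz": [0, 0, -60], "twist": 0, "jaw": -1},
    {"xyz": [0, 0, -110], "twist": 0, "jaw": -1}
  ]
}}

```text
time: 26.32
ee_pos: [0.5404, -0.4194, 0.1668]
tcp_rot: [179.8, 0.1, -150.6]
wrist_force: [1.5, 0.2, -0.6]
opening: 0.015
grasp_force: 60.0
```

>>> {"method": "apply_moves", "body": {
  "motion": [
    {"xyz": [-30, 31, 0], "twist": 0.14, "jaw": -1},
    {"xyz": [-60, 62, 0], "twist": 0.28, "jaw": -1},
    {"xyz": [-90, 93, 0], "twist": 0.42, "jaw": -1},
    {"xyz": [-121, 124, 0], "twist": 0.58, "jaw": -1},
    {"xyz": [-152, 154, 0], "twist": 0.58, "jaw": -1}
  ]
}}

```text
time: 26.95
ee_pos: [0.5979, -0.2096, 0.1673]
tcp_rot: [179.8, 0.0, 176.0]
wrist_force: [-0.7, 0.1, -1.4]
opening: 0.0147
grasp_force: 60.0
```

>>> {"method": "apply_moves", "body": {
  "motion": [
    {"xyz": [0, 0, 0], "twist": 0, "jaw": -1},
    {"xyz": [0, 0, 0], "twist": 0, "jaw": -1}
  ]
}}

```text
time: 27.2
ee_pos: [0.5978, -0.2111, 0.167]
tcp_rot: [179.8, 0.0, 176.2]
wrist_force: [0.4, -0.8, -0.5]
opening: 0.0147
grasp_force: 60.0
```

```bash
python3 -c "
from h import *
to(598.2,-211,86,175.9)"; python3 wr.py 604 -120 78 95 90
```

```text
to (598.2, -211, 86, 175.9) shift [-0.4  0.1 81. ] twist 0.005 | now [ 597.8 -211.1  167. ] 176.2
[418. 260.] 2432 (array([ 600.8, -160.9,   43.3,   16.6]), -3.2) 85.6
[511. 259.] 2502 (array([ 603.5, -109.6,   44. ,   16.5]), -4.8) 85.7
[599. 263.] 2693 (array([609.5, -58.1,  43.6,  17.1]), -3.8) 88.7
```

>>> {"method": "apply_moves", "body": {
  "motion": [
    {"xyz": [0, 0, 40], "twist": 0, "jaw": -1},
    {"xyz": [0, 0, 68], "twist": 0, "jaw": -1},
    {"xyz": [0, 0, 79], "twist": 0, "jaw": -1},
    {"xyz": [0, 0, 79], "twist": 0, "jaw": -1},
    {"xyz": [0, 0, 79], "twist": 0, "jaw": 0.2}
  ]
}}

```text
time: 27.88
ee_pos: [0.5987, -0.211, 0.0891]
tcp_rot: [179.8, 0.2, 176.1]
wrist_force: [-0.8, -0.4, 0.4]
opening: 0.0315
grasp_force: 0.0
```

>>> {"method": "apply_moves", "body": {
  "motion": [
    {"xyz": [0, 0, 0], "twist": 0, "jaw": 0.2},
    {"xyz": [0, 0, -40], "twist": 0, "jaw": 0.2},
    {"xyz": [0, 0, -82], "twist": 0, "jaw": 0.2}
  ]
}}

```text
time: 28.25
ee_pos: [0.5978, -0.2106, 0.1709]
tcp_rot: [179.8, 0.0, 176.2]
wrist_force: [1.3, -0.4, 0.8]
opening: 0.0514
grasp_force: 0.0
```

```bash
python3 wr.py 600 -140 78 95 120 w3.png; python3 -c "
from h import *
to(591.4,-305.6,82.7,175.9)"
```

```text
[322. 256.] 2301 (array([ 596.1, -211.7,   43.7,   15.9]), -4.4) 86.0
[415. 258.] 2379 (array([ 601.1, -160.8,   43.8,   16.8]), -3.5) 85.6
[508. 256.] 2407 (array([ 603.8, -109.4,   44.1,   16.7]), -3.8) 85.8
[594. 261.] 2639 (array([609.7, -57.9,  44.6,  18. ]), -6.1) 88.7
to (591.4, -305.6, 82.7, 175.9) shift [  1.6 -94.7  95.1] twist 0.005 | now [ 599.4 -211.2  177.8] 176.2
```

View pics/w3.png

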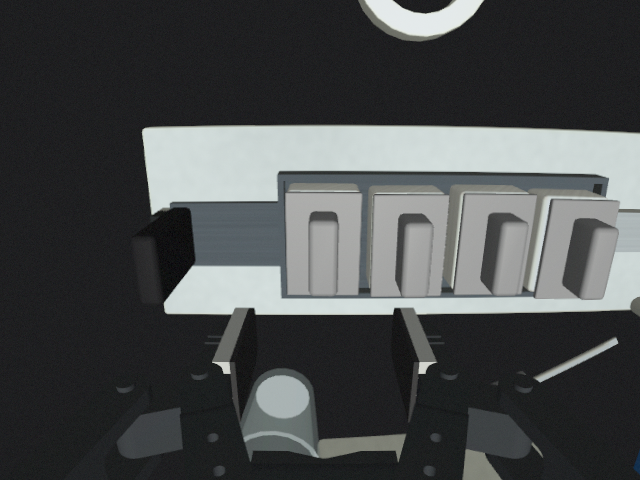

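>>> {"method": "apply_moves", "body": {
  "motion": [
    {"xyz": [2, -50, 0], "twist": 0, "jaw": 0.3},
    {"xyz": [2, -95, 0], "twist": 0, "jaw": 0.3},
    {"xyz": [2, -95, 0], "twist": 0, "jaw": 0.3},
    {"xyz": [2, -95, 50], "twist": 0, "jaw": 0.3},
    {"xyz": [2, -95, 90], "twist": 0, "jaw": 0.3}
  ]
}}

```text
time: 28.92
ee_pos: [0.5899, -0.3046, 0.0783]
tcp_rot: [179.8, 0.1, 176.2]
wrist_force: [0.7, -0.7, 0.1]
opening: 0.0554
grasp_force: 0.0
```

>>> {"method": "apply_moves", "body": {
  "motion": [
    {"xyz": [0, 0, 0], "twist": 0, "jaw": 0.3},
    {"xyz": [0, 0, 0], "twist": 0, "jaw": -1},
    {"xyz": [0, 0, 0], "twist": 0, "jaw": -1},
    {"xyz": [0, 0, 0], "twist": 0, "jaw": -1},
    {"xyz": [0, 0, 0], "twist": 0, "jaw": -1}
  ]
}}

```text
time: 29.55
ee_pos: [0.5908, -0.3053, 0.0817]
tcp_rot: [179.8, 0.2, 176.2]
wrist_force: [-0.2, 2.0, 6.8]
opening: 0.0132
grasp_force: 58.9
```

```bash
python3 -c "
from h import *
o=pose()[2];print(o['opening'],o['grasp_force'],o['wrist_force'],o['q'])
to(591.4,-305.6,82.7,175.9)
to(591.2+.0715*270,-305.6+.9974*270,82.7)"
```

```text
0.01322629654734348 58.89812707901001 [-0.15490381  2.02192116  6.79977094] [-27.4226192   20.51434162   9.96743491  79.29624159   0.2416219
 -23.60726194]
to (591.4, -305.6, 82.7, 175.9) shift [-0.6 -0.3 -1. ] twist 0.005 | now [ 590.8 -305.3   81.7] 176.2
to (610.505, -36.30200000000002, 82.7, None) shift [ -1.8 269.7  -1. ] twist None | now [ 590.8 -305.3   81.7] 176.2
```

>>> {"method": "apply_moves", "body": {
  "motion": [
    {"xyz": [0, 8, 0], "twist": 0, "jaw": -1},
    {"xyz": [0, 24, 0], "twist": 0, "jaw": -1},
    {"xyz": [-1, 46, 0], "twist": 0, "jaw": -1},
    {"xyz": [-1, 70, 0], "twist": 0, "jaw": -1},
    {"xyz": [-1, 94, 0], "twist": 0, "jaw": -1}
  ]
}}

```text
time: 30.18
ee_pos: [0.5971, -0.2116, 0.0817]
tcp_rot: [179.9, 0.1, 176.1]
wrist_force: [-3.8, -3.3, 5.6]
opening: 0.0132
grasp_force: 59.0
```

>>> {"method": "apply_moves", "body": {
  "motion": [
    {"xyz": [0, 24, 0], "twist": 0, "jaw": -1},
    {"xyz": [0, 48, 0], "twist": 0, "jaw": -1},
    {"xyz": [-1, 72, 0], "twist": 0, "jaw": -1},
    {"xyz": [-1, 96, 0], "twist": 0, "jaw": -1},
    {"xyz": [-1, 118, 0], "twist": 0, "jaw": -1}
  ]
}}

```text
time: 30.8
ee_pos: [0.6051, -0.0935, 0.0817]
tcp_rot: [179.9, 0.0, 176.1]
wrist_force: [-8.0, -1.5, 5.6]
opening: 0.0132
grasp_force: 59.1
```

>>> {"method": "apply_moves", "body": {
  "motion": [
    {"xyz": [0, 18, 0], "twist": 0, "jaw": -1},
    {"xyz": [0, 32, 0], "twist": 0, "jaw": -1},
    {"xyz": [0, 42, 0], "twist": 0, "jaw": -1},
    {"xyz": [0, 50, 0], "twist": 0, "jaw": -1},
    {"xyz": [0, 54, 0], "twist": 0, "jaw": -1}
  ]
}}

```text
time: 31.42
ee_pos: [0.6087, -0.0398, 0.0817]
tcp_rot: [179.8, 0.0, 176.2]
wrist_force: [-8.4, -1.1, 5.6]
opening: 0.013
grasp_force: 59.1
```

>>> {"method": "apply_moves", "body": {
  "motion": [
    {"xyz": [0, 3, 0], "twist": 0, "jaw": -1},
    {"xyz": [0, 6, 0], "twist": 0, "jaw": -1},
    {"xyz": [0, 6, 0], "twist": 0, "jaw": -1}
  ]
}}

```text
time: 31.8
ee_pos: [0.609, -0.0358, 0.0817]
tcp_rot: [-180.0, 0.0, 176.1]
wrist_force: [-9.4, -10.9, 6.1]
opening: 0.0129
grasp_force: 59.4
```

>>> {"method": "apply_moves", "body": {
  "motion": [
    {"xyz": [0, -1, 0], "twist": 0, "jaw": -1},
    {"xyz": [0, -1, 0], "twist": 0, "jaw": 0.2},
    {"xyz": [0, -1, 0], "twist": 0, "jaw": 0.2},
    {"xyz": [0, -1, -55], "twist": 0, "jaw": 0.2},
    {"xyz": [0, -1, -110], "twist": 0, "jaw": 0.2}
  ]
}}

```text
time: 32.42
ee_pos: [0.6094, -0.035, 0.1914]
tcp_rot: [179.8, 0.0, 176.2]
wrist_force: [1.5, -0.1, 0.3]
opening: 0.0511
grasp_force: 0.0
```

>>> {"method": "apply_moves", "body": {
  "motion": [
    {"xyz": [55, -4, 0], "twist": 0, "jaw": 0.2},
    {"xyz": [110, -8, 0], "twist": 0, "jaw": -1},
    {"xyz": [160, -11, 0], "twist": 0, "jaw": -1},
    {"xyz": [160, -11, 0], "twist": 0, "jaw": -1}
  ]
}}

```text
time: 32.92
ee_pos: [0.4472, -0.0354, 0.1911]
tcp_rot: [179.8, 0.2, 176.2]
wrist_force: [1.0, -0.8, 0.4]
opening: 0.0001
grasp_force: 0.0
```

>>> {"method": "apply_moves", "body": {
  "motion": [
    {"xyz": [3, 45, 0], "twist": 0, "jaw": -1},
    {"xyz": [6, 90, 0], "twist": 0, "jaw": -1},
    {"xyz": [8, 138, 0], "twist": 0, "jaw": -1},
    {"xyz": [8, 138, 0], "twist": 0, "jaw": -1}
  ]
}}

```text
time: 33.42
ee_pos: [0.4512, 0.1055, 0.1906]
tcp_rot: [179.7, 0.1, 176.4]
wrist_force: [-0.1, -1.2, 0.5]
opening: -0.0001
grasp_force: 0.0
```

```bash
python3 wr.py 455 102 50 85 60 w4.png; python3 -c "
from h import *
to(450,102,90,175.9)"
```

```text
[318. 242.] 12165 (array([460.3, 100.7,  79.8,  75.7]), -3.8) 69.6
to (450, 102, 90, 175.9) shift [  1.   -2.2 100.6] twist 0.008 | now [451.1 104.1 190.6] 176.3
```

View pics/w4.png

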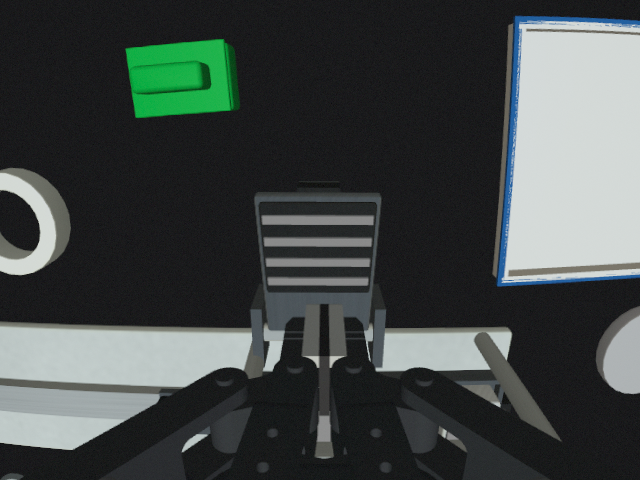

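>>> {"method": "apply_moves", "body": {
  "motion": [
    {"xyz": [1, -3, 50], "twist": 0, "jaw": -1},
    {"xyz": [1, -3, 90], "twist": 0, "jaw": -1},
    {"xyz": [1, -3, 108], "twist": 0, "jaw": -1},
    {"xyz": [1, -3, 116], "twist": 0, "jaw": -1},
    {"xyz": [1, -3, 122], "twist": 0, "jaw": -1}
  ]
}}

```text
time: 34.1
ee_pos: [0.4502, 0.1001, 0.0696]
tcp_rot: [179.8, 0.1, 176.1]
wrist_force: [-2.9, -0.6, 6.1]
opening: -0.0001
grasp_force: 2.1
```

>>> {"method": "apply_moves", "body": {
  "motion": [
    {"xyz": [0, 0, 3], "twist": 0, "jaw": -1},
    {"xyz": [0, 0, 6], "twist": 0, "jaw": -1},
    {"xyz": [0, 0, 8], "twist": 0, "jaw": -1},
    {"xyz": [0, 0, 8], "twist": 0, "jaw": -1}
  ]
}}

```text
time: 34.6
ee_pos: [0.4496, 0.1003, 0.0619]
tcp_rot: [179.8, 0.1, 176.2]
wrist_force: [-5.5, -2.2, 9.2]
opening: 0.0
grasp_force: 4.6
```

>>> {"method": "apply_moves", "body": {
  "motion": [
    {"xyz": [0, 0, 2], "twist": 0, "jaw": -1},
    {"xyz": [0, 0, 4], "twist": 0, "jaw": -1},
    {"xyz": [0, 0, 6], "twist": 0, "jaw": -1},
    {"xyz": [0, 0, 6], "twist": 0, "jaw": -1}
  ]
}}

```text
time: 35.1
ee_pos: [0.4495, 0.1004, 0.0595]
tcp_rot: [179.7, 0.2, 176.2]
wrist_force: [-22.5, -4.4, 45.9]
opening: -0.0001
grasp_force: 22.6
```

>>> {"method": "apply_moves", "body": {
  "motion": [
    {"xyz": [0, 0, 0], "twist": 0, "jaw": -1},
    {"xyz": [0, 0, 0], "twist": 0, "jaw": -1},
    {"xyz": [0, 0, 0], "twist": 0, "jaw": -1},
    {"xyz": [0, 0, 0], "twist": 0, "jaw": -1},
    {"xyz": [0, 0, 0], "twist": 0, "jaw": -1}
  ]
}}

```text
time: 35.72
ee_pos: [0.4495, 0.1004, 0.0595]
tcp_rot: [179.7, 0.2, 176.2]
wrist_force: [-23.6, -5.0, 44.6]
opening: 0.0001
grasp_force: 22.5
```

>>> {"method": "apply_moves", "body": {
  "motion": [
    {"xyz": [0, 0, 0], "twist": 0, "jaw": -1},
    {"xyz": [0, 0, 0], "twist": 0, "jaw": -1},
    {"xyz": [0, 0, 0], "twist": 0, "jaw": -1},
    {"xyz": [0, 0, 0], "twist": 0, "jaw": -1},
    {"xyz": [0, 0, 0], "twist": 0, "jaw": -1}
  ]
}}

```text
time: 36.35
ee_pos: [0.4495, 0.1004, 0.0595]
tcp_rot: [179.7, 0.2, 176.2]
wrist_force: [-22.6, -5.4, 45.4]
opening: -0.0002
grasp_force: 22.5
```

>>> {"method": "apply_moves", "body": {
  "motion": [
    {"xyz": [0, 0, 0], "twist": 0, "jaw": -1},
    {"xyz": [0, 0, 0], "twist": 0, "jaw": -1},
    {"xyz": [0, 0, 0], "twist": 0, "jaw": -1},
    {"xyz": [0, 0, 0], "twist": 0, "jaw": -1},
    {"xyz": [0, 0, 0], "twist": 0, "jaw": -1}
  ]
}}

```text
time: 36.98
ee_pos: [0.4496, 0.1004, 0.0595]
tcp_rot: [179.7, 0.2, 176.2]
wrist_force: [-22.9, -4.6, 45.0]
opening: -0.0001
grasp_force: 22.5
```

```bash
python3 -c "
from h import *
o=pose()[2];print(o['ee_pos'],o['wrist_force'],o['q'].round(1))
im,d=camera('scene'); cv2.imwrite('pics/s2.png',cv2.resize(im[150:330,180:480],None,fx=2.6,fy=2.6)[:,:,::-1])"
```

```text
[0.44955875 0.10040982 0.05953847] [-22.88617437  -4.55918069  45.04893557] [ 12.5  -6.9 -22.5  74.1   0.2  16.3]
```

View pics/s2.png

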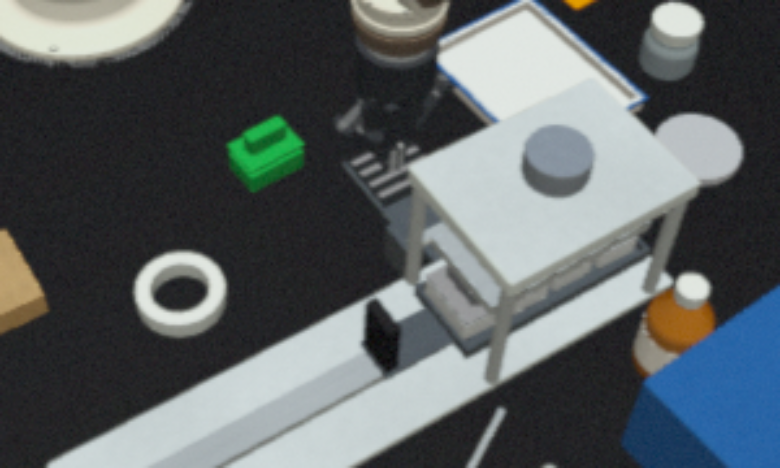

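The scene crop shows the pedal down on its stop at crop px (385,165), the plate on the cases, and the carrier fully in with its handle at (380,335). It was held for over 2 s, so now release and draw the carrier out.

>>> {"method": "apply_moves", "body": {
  "motion": [
    {"xyz": [0, 0, -20], "twist": 0, "jaw": -1},
    {"xyz": [0, 0, -40], "twist": 0, "jaw": -1},
    {"xyz": [0, 0, -90], "twist": 0, "jaw": -1},
    {"xyz": [0, 0, -137], "twist": 0, "jaw": -1},
    {"xyz": [0, 0, -137], "twist": 0, "jaw": -1}
  ]
}}

```text
time: 37.65
ee_pos: [0.4513, 0.1002, 0.1959]
tcp_rot: [179.7, 0.5, 176.2]
wrist_force: [0.7, -0.8, 0.3]
opening: 0.0002
grasp_force: 0.0
```

>>> {"method": "apply_moves", "body": {
  "motion": [
    {"xyz": [-3, -45, 0], "twist": 0, "jaw": 0.2},
    {"xyz": [-6, -90, 0], "twist": 0, "jaw": 0.2},
    {"xyz": [-8, -138, 0], "twist": 0, "jaw": 0.2},
    {"xyz": [-8, -138, 0], "twist": 0, "jaw": 0.2}
  ]
}}

```text
time: 38.15
ee_pos: [0.448, -0.0408, 0.1905]
tcp_rot: [179.8, 0.0, 175.9]
wrist_force: [-0.6, 0.1, -0.9]
opening: 0.0513
grasp_force: 0.0
```

>>> {"method": "apply_moves", "body": {
  "motion": [
    {"xyz": [-55, 4, 0], "twist": 0, "jaw": 0.2},
    {"xyz": [-110, 8, 0], "twist": 0, "jaw": 0.2},
    {"xyz": [-160, 11, 0], "twist": 0, "jaw": 0.2},
    {"xyz": [-160, 11, 0], "twist": 0, "jaw": 0.2}
  ]
}}

```text
time: 38.65
ee_pos: [0.6107, -0.037, 0.1876]
tcp_rot: [179.8, -0.2, 176.2]
wrist_force: [-1.3, 0.3, -0.7]
opening: 0.0513
grasp_force: 0.0
```

```bash
python3 wr.py 609 -36 85 102 40; python3 -c "
from h import *
to(609.5,-35.8,82,175.9)"
```

```text
[325. 255.] 1710 (array([611.3, -37. ,  39.1,  14. ]), -3.8) 94.5
to (609.5, -35.8, 82, 175.9) shift [ -0.2   1.3 106.8] twist 0.006 | now [609.2 -37.1 188.8] 176.2
```

Grip the handle and pull the carrier out 270 mm.

>>> {"method": "apply_moves", "body": {
  "motion": [
    {"xyz": [-1, 0, 55], "twist": 0, "jaw": 0.2},
    {"xyz": [-1, 0, 95], "twist": 0, "jaw": 0.2},
    {"xyz": [-1, 0, 107], "twist": 0, "jaw": 0.2},
    {"xyz": [-1, 0, 107], "twist": 0, "jaw": -1},
    {"xyz": [-1, 0, 107], "twist": 0, "jaw": -1}
  ]
}}

```text
time: 39.33
ee_pos: [0.6105, -0.0376, 0.0866]
tcp_rot: [179.8, 0.2, 176.2]
wrist_force: [-2.2, 3.2, 1.3]
opening: 0.0154
grasp_force: 1.2
```

>>> {"method": "apply_moves", "body": {
  "motion": [
    {"xyz": [0, 0, 0], "twist": 0, "jaw": -1},
    {"xyz": [0, 0, 0], "twist": 0, "jaw": -1},
    {"xyz": [0, -8, 0], "twist": 0, "jaw": -1},
    {"xyz": [0, -24, 0], "twist": 0, "jaw": -1},
    {"xyz": [0, -46, 0], "twist": 0, "jaw": -1}
  ]
}}

```text
time: 39.95
ee_pos: [0.6074, -0.0835, 0.0867]
tcp_rot: [179.7, 0.2, 176.2]
wrist_force: [-2.6, 2.8, 8.3]
opening: 0.0127
grasp_force: 59.7
```

>>> {"method": "apply_moves", "body": {
  "motion": [
    {"xyz": [0, -24, 0], "twist": 0, "jaw": -1},
    {"xyz": [0, -48, 0], "twist": 0, "jaw": -1},
    {"xyz": [1, -72, 0], "twist": 0, "jaw": -1},
    {"xyz": [1, -96, 0], "twist": 0, "jaw": -1},
    {"xyz": [1, -120, 0], "twist": 0, "jaw": -1}
  ]
}}

```text
time: 40.58
ee_pos: [0.5992, -0.2042, 0.0867]
tcp_rot: [179.8, 0.4, 176.2]
wrist_force: [2.7, 3.1, 9.0]
opening: 0.0132
grasp_force: 59.7
```

>>> {"method": "apply_moves", "body": {
  "motion": [
    {"xyz": [0, -24, 0], "twist": 0, "jaw": -1},
    {"xyz": [0, -48, 0], "twist": 0, "jaw": -1},
    {"xyz": [0, -70, 0], "twist": 0, "jaw": -1},
    {"xyz": [1, -86, 0], "twist": 0, "jaw": -1},
    {"xyz": [1, -98, 0], "twist": 0, "jaw": -1}
  ]
}}

```text
time: 41.2
ee_pos: [0.5925, -0.3022, 0.0867]
tcp_rot: [179.9, 0.5, 176.2]
wrist_force: [7.8, 2.6, 8.5]
opening: 0.0131
grasp_force: 59.6
```

>>> {"method": "apply_moves", "body": {
  "motion": [
    {"xyz": [0, -4, 0], "twist": 0, "jaw": -1},
    {"xyz": [0, -8, 0], "twist": 0, "jaw": -1},
    {"xyz": [0, -10, 0], "twist": 0, "jaw": -1},
    {"xyz": [0, -10, 0], "twist": 0, "jaw": -1}
  ]
}}

```text
time: 41.7
ee_pos: [0.5923, -0.3057, 0.0867]
tcp_rot: [179.3, 0.4, 176.4]
wrist_force: [5.4, 32.5, 14.8]
opening: 0.0127
grasp_force: 61.0
```

>>> {"method": "apply_moves", "body": {
  "motion": [
    {"xyz": [0, 6, 0], "twist": 0, "jaw": -1},
    {"xyz": [0, 6, 0], "twist": 0, "jaw": 0.2},
    {"xyz": [0, 6, 0], "twist": 0, "jaw": 0.2},
    {"xyz": [0, 6, -50], "twist": 0, "jaw": 0.2},
    {"xyz": [0, 6, -100], "twist": 0, "jaw": 0.2}
  ]
}}

```text
time: 42.32
ee_pos: [0.5888, -0.3057, 0.1836]
tcp_rot: [179.7, -0.1, 176.1]
wrist_force: [1.0, -0.1, -0.7]
opening: 0.0512
grasp_force: 0.0
```

>>> {"method": "apply_moves", "body": {
  "motion": [
    {"xyz": [-4, 60, 0], "twist": 0, "jaw": 0.2},
    {"xyz": [-7, 120, 0], "twist": 0, "jaw": 0.2},
    {"xyz": [-7, 145, 0], "twist": 0, "jaw": 0.2},
    {"xyz": [-7, 145, 0], "twist": 0, "jaw": 0.2}
  ]
}}

```text
time: 42.82
ee_pos: [0.6063, -0.16, 0.1837]
tcp_rot: [179.8, 0.0, 176.3]
wrist_force: [0.0, -0.7, 1.6]
opening: 0.0513
grasp_force: 0.0
```

```bash
python3 wr.py 600 -140 74 95 120; python3 -c "
from h import *
to(600,-160,100,175.9)"
```

```text
[235. 238.] 2226 (array([ 596.2, -211.4,   43.6,   16.6]), -4.3) 83.4
[412. 239.] 2233 (array([ 603.7, -108.8,   44. ,   16.8]), -3.5) 83.5
[322. 240.] 2066 (array([ 601. , -161.2,   43.5,   15.9]), -4.0) 83.5
[498. 243.] 2206 (array([609.2, -57.9,  43.7,  15.9]), -4.8) 83.3
to (600, -160, 100, 175.9) shift [ 6.3  0.7 83.7] twist 0.006 | now [ 606.2 -161.1  183.7] 176.2
```

All four lids read about 6 mm lower, so they are home. Now case C to the tray.

>>> {"method": "apply_moves", "body": {
  "motion": [
    {"xyz": [5, 0, 45], "twist": 0, "jaw": 0},
    {"xyz": [5, 0, 90], "twist": 0, "jaw": 0},
    {"xyz": [5, 0, 103], "twist": 0, "jaw": 0},
    {"xyz": [5, 0, 103], "twist": 0, "jaw": 0},
    {"xyz": [5, 0, 103], "twist": 0, "jaw": -1}
  ]
}}

```text
time: 43.5
ee_pos: [0.6024, -0.1613, 0.0828]
tcp_rot: [179.8, 0.2, 176.1]
wrist_force: [1.1, -0.5, -0.4]
opening: 0.0253
grasp_force: 0.0
```

>>> {"method": "apply_moves", "body": {
  "motion": [
    {"xyz": [0, 0, 0], "twist": 0, "jaw": -1},
    {"xyz": [0, 0, 0], "twist": 0, "jaw": -1},
    {"xyz": [0, 0, -20], "twist": 0, "jaw": -1},
    {"xyz": [0, 0, -60], "twist": 0, "jaw": -1},
    {"xyz": [0, 0, -104], "twist": 0, "jaw": -1}
  ]
}}

```text
time: 44.12
ee_pos: [0.601, -0.1608, 0.1858]
tcp_rot: [179.8, 0.0, 176.2]
wrist_force: [0.9, -0.1, -1.6]
opening: 0.0141
grasp_force: 60.1
```

>>> {"method": "apply_moves", "body": {
  "motion": [
    {"xyz": [33, 18, 0], "twist": 0, "jaw": -1},
    {"xyz": [67, 36, 0], "twist": 0, "jaw": -1},
    {"xyz": [101, 54, 0], "twist": -0.05, "jaw": -1},
    {"xyz": [135, 72, 0], "twist": -0.05, "jaw": -1},
    {"xyz": [167, 90, 0], "twist": -0.05, "jaw": -1}
  ]
}}

```text
time: 44.75
ee_pos: [0.4396, -0.0594, 0.1854]
tcp_rot: [179.8, 0.1, 179.0]
wrist_force: [-0.1, 0.5, -1.6]
opening: 0.0148
grasp_force: 60.0
```

>>> {"method": "apply_moves", "body": {
  "motion": [
    {"xyz": [4, 42, 0], "twist": 0, "jaw": -1},
    {"xyz": [8, 84, 0], "twist": 0, "jaw": -1},
    {"xyz": [12, 126, 0], "twist": 0, "jaw": -1},
    {"xyz": [16, 168, 0], "twist": 0, "jaw": -1},
    {"xyz": [19, 210, 0], "twist": 0, "jaw": -1}
  ]
}}

```text
time: 45.38
ee_pos: [0.425, 0.1518, 0.1864]
tcp_rot: [179.8, 0.1, 179.0]
wrist_force: [1.2, -0.9, -1.8]
opening: 0.0144
grasp_force: 60.1
```

>>> {"method": "apply_moves", "body": {
  "motion": [
    {"xyz": [-7, 45, 0], "twist": 0, "jaw": -1},
    {"xyz": [-15, 90, 0], "twist": 0, "jaw": -1},
    {"xyz": [-25, 140, 0], "twist": 0, "jaw": -1},
    {"xyz": [-37, 185, 0], "twist": 0, "jaw": -1},
    {"xyz": [-37, 205, 0], "twist": 0, "jaw": -1}
  ]
}}

```text
time: 46.0
ee_pos: [0.4657, 0.3567, 0.1861]
tcp_rot: [179.8, 0.0, 179.1]
wrist_force: [-0.2, -0.9, -1.3]
opening: 0.0145
grasp_force: 60.1
```

```bash
python3 - <<'E'
from h import *
to(466.1,353.8,55,178.9); o=pose()[2]; print(o['opening'],o['grasp_force'],o['wrist_force'],o['q'].round(1))
im,d=camera('wrist'); p=camera_params('wrist'); cv2.imwrite('pics/w5.png',im[:,:,::-1])
W=cloud(p,d); z=W[...,2]; m=(z>.001)&(z<.021)&(np.hypot(W[...,0]-.42,W[...,1]-.322)<.14)&(im.max(2)>110)
n,l,s,c=cv2.connectedComponentsWithStats(m.astype(np.uint8)); k=1+np.argmax(s[1:,4]); print("tray",rect(W[l==k][:,:2]),s[k])
E
```

```text
to (466.1, 353.8, 55, 178.9) shift [ -0.4  -2.9 131.1] twist 0.004 | now [465.7 356.7 186.1] 179.1
0.014545412463366396 60.07040798664093 [-0.21762714 -0.88253878 -1.32423661] [37.4  9.   7.6 88.5  0.1 38.3]
tray (array([417.2, 316. , 196.6, 162.6]), -0.6) [  143     2   241   283 54297]
```

View pics/w5.png

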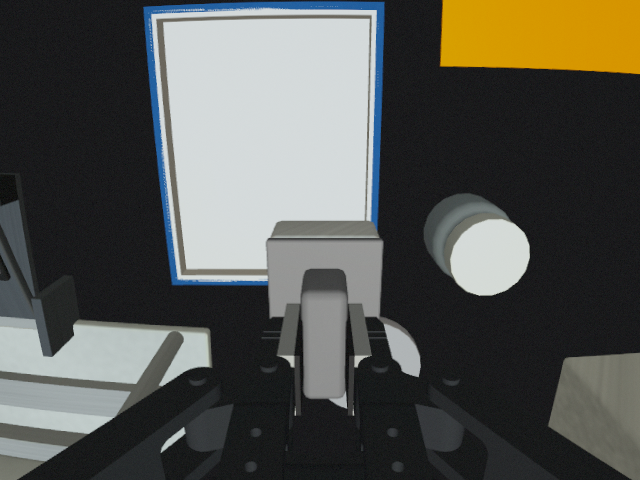

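The tray's outer rim corners are at px (144,8), (384,3) and (173,285), with case C held over its far corner. I check the tray pose from these before lowering.

```bash
python3 - <<'E'
from h import *
p=camera_params('wrist'); q=onplane(p,[(144,8),(384,3),(173,285)],.018)[:,:2]*1e3; print(q.round(1), "centre",((q[1]+q[2])/2).round(1), np.linalg.norm(q[1]-q[0]),np.linalg.norm(q[2]-q[0]))
E
```

```text
[[319.4 243.1]
 [321.4 398.3]
 [514.6 240.7]] centre [418.  319.5] 155.29043512062262 195.17536729366293
```

>>> {"method": "apply_moves", "body": {
  "motion": [
    {"xyz": [0, -3, 50], "twist": 0, "jaw": -1},
    {"xyz": [0, -3, 95], "twist": 0, "jaw": -1},
    {"xyz": [0, -3, 120], "twist": 0, "jaw": -1},
    {"xyz": [0, -3, 129], "twist": 0, "jaw": -1},
    {"xyz": [0, -3, 129], "twist": 0, "jaw": -1}
  ]
}}

```text
time: 46.68
ee_pos: [0.4659, 0.3517, 0.0589]
tcp_rot: [179.8, 0.1, 179.0]
wrist_force: [-0.4, 0.4, -2.5]
opening: 0.0147
grasp_force: 60.1
```

>>> {"method": "apply_moves", "body": {
  "motion": [
    {"xyz": [0, 0, 0], "twist": 0, "jaw": 0},
    {"xyz": [0, 0, 0], "twist": 0, "jaw": 0},
    {"xyz": [0, 0, -40], "twist": 0, "jaw": 0},
    {"xyz": [0, 0, -90], "twist": 0, "jaw": 0},
    {"xyz": [0, 0, -128], "twist": 0, "jaw": 0}
  ]
}}

```text
time: 47.3
ee_pos: [0.4658, 0.3518, 0.1881]
tcp_rot: [179.7, 0.1, 179.0]
wrist_force: [0.6, 0.6, -0.3]
opening: 0.0427
grasp_force: 0.0
```

```bash
python3 wr.py 466 354 48 70 60; python3 -c "
from h import *
to(425,150,185,178.9)"
```

```text
[323. 231.] 1664 (array([464.4, 351.4,  43.4,  15.9]), -1.3) 58.6
to (425, 150, 185, 178.9) shift [  38.4 -203.2    8.2] twist 0.002 | now [466.8 352.5 193.2] 179.0
```

>>> {"method": "apply_moves", "body": {
  "motion": [
    {"xyz": [10, -55, 8], "twist": 0, "jaw": 0},
    {"xyz": [20, -110, 8], "twist": 0, "jaw": 0},
    {"xyz": [30, -160, 8], "twist": 0, "jaw": 0},
    {"xyz": [38, -203, 8], "twist": 0, "jaw": 0}
  ]
}}

```text
time: 47.85
ee_pos: [0.4237, 0.1478, 0.1769]
tcp_rot: [179.8, 0.1, 179.0]
wrist_force: [1.5, -1.2, 1.2]
opening: 0.0426
grasp_force: 0.0
```

>>> {"method": "apply_moves", "body": {
  "motion": [
    {"xyz": [-5, -55, 0], "twist": 0, "jaw": 0},
    {"xyz": [-10, -110, 0], "twist": 0, "jaw": 0},
    {"xyz": [-15, -165, 0], "twist": 0, "jaw": 0},
    {"xyz": [-19, -210, 0], "twist": 0, "jaw": 0}
  ]
}}

```text
time: 48.35
ee_pos: [0.4396, -0.063, 0.1762]
tcp_rot: [179.8, 0.1, 179.0]
wrist_force: [0.9, 1.1, 0.3]
opening: 0.0427
grasp_force: 0.0
```

>>> {"method": "apply_moves", "body": {
  "motion": [
    {"xyz": [-40, -37, 0], "twist": 0.05, "jaw": 0},
    {"xyz": [-80, -75, 0], "twist": 0.05, "jaw": 0},
    {"xyz": [-120, -112, 0], "twist": 0.05, "jaw": 0},
    {"xyz": [-159, -149, 0], "twist": 0.05, "jaw": 0},
    {"xyz": [-159, -149, 0], "twist": 0.05, "jaw": 0}
  ]
}}

```text
time: 48.98
ee_pos: [0.5974, -0.2149, 0.1726]
tcp_rot: [179.8, -0.1, 176.1]
wrist_force: [-0.6, 0.5, -0.3]
opening: 0.0429
grasp_force: 0.0
```

```bash
python3 wr.py 600 -140 74 95 120; python3 -c "
from h import *
to(596.2,-211.4,80,175.9)"
```

```text
[330. 254.] 2240 (array([ 596.5, -211.6,   44. ,   15.8]), -4.2) 83.5
[511. 253.] 2442 (array([ 604. , -109.5,   44.7,   16.6]), -4.7) 83.3
[594. 256.] 2352 (array([609.5, -58.1,  44.1,  17.1]), -5.2) 83.2
to (596.2, -211.4, 80, 175.9) shift [ 0.4  2.1 93.7] twist 0.003 | now [ 596.4 -213.6  173.7] 176.1
```

>>> {"method": "apply_moves", "body": {
  "motion": [
    {"xyz": [0, 2, 45], "twist": 0, "jaw": 0},
    {"xyz": [0, 2, 82], "twist": 0, "jaw": 0},
    {"xyz": [0, 2, 94], "twist": 0, "jaw": 0},
    {"xyz": [0, 2, 94], "twist": 0, "jaw": 0},
    {"xyz": [0, 2, 94], "twist": 0, "jaw": -1}
  ]
}}

```text
time: 49.65
ee_pos: [0.5971, -0.2103, 0.0838]
tcp_rot: [179.8, 0.2, 176.2]
wrist_force: [-0.4, -0.2, -0.4]
opening: 0.0251
grasp_force: 0.0
```

>>> {"method": "apply_moves", "body": {
  "motion": [
    {"xyz": [0, 0, 0], "twist": 0, "jaw": -1},
    {"xyz": [0, 0, 0], "twist": 0, "jaw": -1},
    {"xyz": [0, 0, -20], "twist": 0, "jaw": -1},
    {"xyz": [0, 0, -60], "twist": 0, "jaw": -1},
    {"xyz": [0, 0, -106], "twist": 0, "jaw": -1}
  ]
}}

```text
time: 50.28
ee_pos: [0.5959, -0.2105, 0.1895]
tcp_rot: [179.8, 0.0, 176.2]
wrist_force: [0.2, -0.6, -1.0]
opening: 0.0144
grasp_force: 59.3
```

>>> {"method": "apply_moves", "body": {
  "motion": [
    {"xyz": [33, 28, 0], "twist": 0, "jaw": -1},
    {"xyz": [67, 56, 0], "twist": 0, "jaw": -1},
    {"xyz": [100, 84, 0], "twist": -0.05, "jaw": -1},
    {"xyz": [133, 112, 0], "twist": -0.05, "jaw": -1},
    {"xyz": [166, 140, 0], "twist": -0.05, "jaw": -1}
  ]
}}

```text
time: 50.9
ee_pos: [0.439, -0.0591, 0.1894]
tcp_rot: [179.8, 0.1, 179.0]
wrist_force: [0.0, 0.9, -0.4]
opening: 0.0146
grasp_force: 59.3
```

>>> {"method": "apply_moves", "body": {
  "motion": [
    {"xyz": [4, 42, 0], "twist": 0, "jaw": -1},
    {"xyz": [8, 84, 0], "twist": 0, "jaw": -1},
    {"xyz": [12, 126, 0], "twist": 0, "jaw": -1},
    {"xyz": [16, 168, 0], "twist": 0, "jaw": -1},
    {"xyz": [19, 210, 0], "twist": 0, "jaw": -1}
  ]
}}

```text
time: 51.52
ee_pos: [0.4244, 0.1518, 0.1904]
tcp_rot: [179.8, 0.2, 179.0]
wrist_force: [0.6, 0.8, -1.1]
opening: 0.0146
grasp_force: 59.3
```

>>> {"method": "apply_moves", "body": {
  "motion": [
    {"xyz": [12, 45, 0], "twist": 0, "jaw": -1},
    {"xyz": [24, 90, 0], "twist": 0, "jaw": -1},
    {"xyz": [38, 140, 0], "twist": 0, "jaw": -1},
    {"xyz": [50, 185, 0], "twist": 0, "jaw": -1},
    {"xyz": [55, 205, 0], "twist": 0, "jaw": -1}
  ]
}}

```text
time: 52.15
ee_pos: [0.3722, 0.3583, 0.1905]
tcp_rot: [179.7, 0.1, 179.2]
wrist_force: [0.1, 0.1, -1.5]
opening: 0.0142
grasp_force: 59.3
```

```bash
python3 - <<'E'
from h import *
to(374.1,355.0,57,178.9); o=pose()[2]; print(o['opening'],o['grasp_force'],o['wrist_force'],o['q'].round(1))
E
python3 wr.py 465 351 48 70 60
```

```text
to (374.1, 355.0, 57, 178.9) shift [ -1.9  -3.3 133.5] twist 0.004 | now [372.2 358.3 190.5] 179.2
0.014248044722656998 59.26924109458923 [ 0.06453574  0.06670263 -1.45531908] [43.8 -0.6 -2.1 88.3  0.1 44.7]
```

>>> {"method": "apply_moves", "body": {
  "motion": [
    {"xyz": [-2, -4, 50], "twist": 0, "jaw": -1},
    {"xyz": [-2, -4, 95], "twist": 0, "jaw": -1},
    {"xyz": [-2, -4, 120], "twist": 0, "jaw": -1},
    {"xyz": [-2, -4, 131], "twist": 0, "jaw": -1},
    {"xyz": [-2, -4, 131], "twist": 0, "jaw": -1}
  ]
}}

```text
time: 52.82
ee_pos: [0.3758, 0.3526, 0.0598]
tcp_rot: [179.7, 0.1, 179.0]
wrist_force: [0.7, 0.0, -0.0]
opening: 0.0147
grasp_force: 59.3
```

>>> {"method": "apply_moves", "body": {
  "motion": [
    {"xyz": [0, 0, 0], "twist": 0, "jaw": 0},
    {"xyz": [0, 0, 0], "twist": 0, "jaw": 0},
    {"xyz": [0, 0, -40], "twist": 0, "jaw": 0},
    {"xyz": [0, 0, -90], "twist": 0, "jaw": 0},
    {"xyz": [0, 0, -120], "twist": 0, "jaw": 0}
  ]
}}

```text
time: 53.45
ee_pos: [0.3753, 0.3527, 0.1813]
tcp_rot: [179.7, 0.2, 179.0]
wrist_force: [0.0, -0.1, -1.2]
opening: 0.0429
grasp_force: 0.0
```

```bash
python3 wr.py 374 355 48 70 60; python3 -c "
from h import *
to(425,150,180,178.9)"
```

```text
[322. 236.] 1760 (array([375.1, 351.9,  43.7,  15.9]), -1.5) 58.6
to (425, 150, 180, 178.9) shift [ -52.4 -202.5    4.7] twist 0.002 | now [376.  353.3 184.7] 179.0
```

>>> {"method": "apply_moves", "body": {
  "motion": [
    {"xyz": [-13, -50, 0], "twist": 0, "jaw": 0},
    {"xyz": [-26, -100, 0], "twist": 0, "jaw": 0},
    {"xyz": [-40, -150, 0], "twist": 0, "jaw": 0},
    {"xyz": [-52, -202, 0], "twist": 0, "jaw": 0}
  ]
}}

```text
time: 54.0
ee_pos: [0.4238, 0.148, 0.1779]
tcp_rot: [179.8, 0.1, 179.1]
wrist_force: [0.7, -0.7, -0.4]
opening: 0.0427
grasp_force: 0.0
```

>>> {"method": "apply_moves", "body": {
  "motion": [
    {"xyz": [-5, -55, 0], "twist": 0, "jaw": 0},
    {"xyz": [-10, -110, 0], "twist": 0, "jaw": 0},
    {"xyz": [-15, -165, 0], "twist": 0, "jaw": 0},
    {"xyz": [-19, -210, 0], "twist": 0, "jaw": 0}
  ]
}}

```text
time: 54.5
ee_pos: [0.4389, -0.0629, 0.1772]
tcp_rot: [179.8, 0.1, 179.0]
wrist_force: [0.1, -0.1, 0.1]
opening: 0.0426
grasp_force: 0.0
```

>>> {"method": "apply_moves", "body": {
  "motion": [
    {"xyz": [-50, -15, 0], "twist": 0.05, "jaw": 0},
    {"xyz": [-100, -30, 0], "twist": 0.05, "jaw": 0},
    {"xyz": [-140, -40, 0], "twist": 0.05, "jaw": 0},
    {"xyz": [-165, -46, 0], "twist": 0.05, "jaw": 0},
    {"xyz": [-165, -46, 0], "twist": 0.05, "jaw": 0}
  ]
}}

```text
time: 55.12
ee_pos: [0.6041, -0.11, 0.1758]
tcp_rot: [179.8, -0.0, 176.2]
wrist_force: [-1.2, -0.2, -0.2]
opening: 0.0424
grasp_force: 0.0
```

```bash
python3 wr.py 600 -100 74 95 120; python3 -c "
from h import *
to(604,-109.4,80,175.9)"
```

```text
[326. 253.] 2203 (array([ 603.8, -109. ,   43.9,   16. ]), -4.1) 83.5
[418. 256.] 2303 (array([609.4, -57.2,  43.9,  16.7]), -4.6) 83.5
to (604, -109.4, 80, 175.9) shift [-0.8  0.3 96.2] twist 0.005 | now [ 603.2 -109.7  176.2] 176.2
```

>>> {"method": "apply_moves", "body": {
  "motion": [
    {"xyz": [-1, 0, 45], "twist": 0, "jaw": 0},
    {"xyz": [-1, 0, 83], "twist": 0, "jaw": 0},
    {"xyz": [-1, 0, 95], "twist": 0, "jaw": 0},
    {"xyz": [-1, 0, 95], "twist": 0, "jaw": 0},
    {"xyz": [-1, 0, 95], "twist": 0, "jaw": -1}
  ]
}}

```text
time: 55.8
ee_pos: [0.605, -0.1094, 0.0841]
tcp_rot: [179.8, 0.2, 176.2]
wrist_force: [-0.1, -0.8, 0.1]
opening: 0.0256
grasp_force: 0.0
```

>>> {"method": "apply_moves", "body": {
  "motion": [
    {"xyz": [0, 0, 0], "twist": 0, "jaw": -1},
    {"xyz": [0, 0, 0], "twist": 0, "jaw": -1},
    {"xyz": [0, 0, -20], "twist": 0, "jaw": -1},
    {"xyz": [0, 0, -60], "twist": 0, "jaw": -1},
    {"xyz": [0, 0, -106], "twist": 0, "jaw": -1}
  ]
}}

```text
time: 56.42
ee_pos: [0.6038, -0.1096, 0.1888]
tcp_rot: [179.8, -0.0, 176.2]
wrist_force: [1.3, -0.6, -0.3]
opening: 0.0145
grasp_force: 61.3
```

>>> {"method": "apply_moves", "body": {
  "motion": [
    {"xyz": [33, 8, 0], "twist": 0, "jaw": -1},
    {"xyz": [67, 16, 0], "twist": 0, "jaw": -1},
    {"xyz": [100, 24, 0], "twist": -0.05, "jaw": -1},
    {"xyz": [133, 32, 0], "twist": -0.05, "jaw": -1},
    {"xyz": [167, 38, 0], "twist": -0.05, "jaw": -1}
  ]
}}

```text
time: 57.05
ee_pos: [0.4391, -0.0603, 0.1883]
tcp_rot: [179.8, 0.1, 179.0]
wrist_force: [-1.0, 0.1, -0.4]
opening: 0.0143
grasp_force: 61.3
```

>>> {"method": "apply_moves", "body": {
  "motion": [
    {"xyz": [4, 42, 0], "twist": 0, "jaw": -1},
    {"xyz": [8, 84, 0], "twist": 0, "jaw": -1},
    {"xyz": [12, 126, 0], "twist": 0, "jaw": -1},
    {"xyz": [16, 168, 0], "twist": 0, "jaw": -1},
    {"xyz": [19, 210, 0], "twist": 0, "jaw": -1}
  ]
}}

```text
time: 57.68
ee_pos: [0.4244, 0.1511, 0.1893]
tcp_rot: [179.8, 0.1, 179.0]
wrist_force: [0.6, 0.1, -1.4]
opening: 0.0146
grasp_force: 61.3
```

>>> {"method": "apply_moves", "body": {
  "motion": [
    {"xyz": [-9, 40, 0], "twist": 0, "jaw": -1},
    {"xyz": [-19, 80, 0], "twist": 0, "jaw": -1},
    {"xyz": [-29, 115, 0], "twist": 0, "jaw": -1},
    {"xyz": [-37, 134, 0], "twist": 0, "jaw": -1},
    {"xyz": [-37, 134, 0], "twist": 0, "jaw": -1}
  ]
}}

```text
time: 58.3
ee_pos: [0.464, 0.284, 0.189]
tcp_rot: [179.8, 0.0, 179.1]
wrist_force: [-0.5, -0.3, -0.9]
opening: 0.0145
grasp_force: 61.3
```

```bash
python3 - <<'E'
from h import *
to(464.9,286,60,178.9); o=pose()[2]; print(o['opening'],o['grasp_force'],o['wrist_force'],o['q'].round(1))
E
python3 wr.py 420 320 48 70 120
```

```text
to (464.9, 286, 60, 178.9) shift [ -0.9   2.  129. ] twist 0.004 | now [464. 284. 189.] 179.1
0.014541144572601052 61.2893807888031 [-0.46326319 -0.25722961 -0.9270057 ] [31.4  3.2  1.6 88.3  0.1 32.3]
[436.  90.] 2230 (array([375.4, 352. ,  43.8,  17. ]), -0.6) 58.6
[427. 232.] 1744 (array([464.5, 351.3,  43.8,  16.1]), -0.9) 58.5
```

>>> {"method": "apply_moves", "body": {
  "motion": [
    {"xyz": [-1, 2, 50], "twist": 0, "jaw": -1},
    {"xyz": [-1, 2, 95], "twist": 0, "jaw": -1},
    {"xyz": [-1, 2, 120], "twist": 0, "jaw": -1},
    {"xyz": [-1, 2, 130], "twist": 0, "jaw": -1},
    {"xyz": [-1, 2, 130], "twist": 0, "jaw": -1}
  ]
}}

```text
time: 58.98
ee_pos: [0.4652, 0.2852, 0.0601]
tcp_rot: [179.8, 0.1, 179.0]
wrist_force: [0.5, -0.6, -1.1]
opening: 0.0148
grasp_force: 61.7
```

>>> {"method": "apply_moves", "body": {
  "motion": [
    {"xyz": [0, 0, 0], "twist": 0, "jaw": 0},
    {"xyz": [0, 0, 0], "twist": 0, "jaw": 0},
    {"xyz": [0, 0, -40], "twist": 0, "jaw": 0},
    {"xyz": [0, 0, -90], "twist": 0, "jaw": 0},
    {"xyz": [0, 0, -120], "twist": 0, "jaw": 0}
  ]
}}

```text
time: 59.6
ee_pos: [0.4654, 0.2853, 0.1824]
tcp_rot: [179.7, 0.2, 179.0]
wrist_force: [-0.1, -0.2, 0.8]
opening: 0.0427
grasp_force: 0.0
```

```bash
python3 wr.py 420 320 48 70 120; python3 -c "
from h import *
to(425,150,178,178.9)"
```

```text
[436.  85.] 2371 (array([375.2, 351.8,  44. ,  16.9]), -1.3) 58.6
[322. 234.] 1755 (array([463.8, 284.4,  43.4,  15.9]), -1.4) 58.5
[427. 233.] 1831 (array([464.5, 351.5,  43.9,  16.3]), -1.3) 58.5
to (425, 150, 178, 178.9) shift [  38.9 -136.5    7.8] twist 0.002 | now [466.2 285.8 185.8] 179.0
```

>>> {"method": "apply_moves", "body": {
  "motion": [
    {"xyz": [14, -50, 5], "twist": 0, "jaw": 0},
    {"xyz": [28, -100, 5], "twist": 0, "jaw": 0},
    {"xyz": [39, -136, 5], "twist": 0, "jaw": 0}
  ]
}}

```text
time: 60.02
ee_pos: [0.423, 0.1482, 0.1739]
tcp_rot: [179.8, 0.1, 179.0]
wrist_force: [0.2, 0.6, 1.1]
opening: 0.0426
grasp_force: 0.0
```

>>> {"method": "apply_moves", "body": {
  "motion": [
    {"xyz": [-5, -55, 0], "twist": 0, "jaw": 0},
    {"xyz": [-10, -110, 0], "twist": 0, "jaw": 0},
    {"xyz": [-15, -165, 0], "twist": 0, "jaw": 0},
    {"xyz": [-19, -210, 0], "twist": 0, "jaw": 0}
  ]
}}

```text
time: 60.52
ee_pos: [0.439, -0.0626, 0.1733]
tcp_rot: [179.8, 0.1, 179.0]
wrist_force: [1.1, -0.4, -0.7]
opening: 0.0427
grasp_force: 0.0
```

>>> {"method": "apply_moves", "body": {
  "motion": [
    {"xyz": [-50, 2, 0], "twist": 0.05, "jaw": 0},
    {"xyz": [-100, 4, 0], "twist": 0.05, "jaw": 0},
    {"xyz": [-140, 5, 0], "twist": 0.05, "jaw": 0},
    {"xyz": [-169, 5, 0], "twist": 0.05, "jaw": 0},
    {"xyz": [-169, 5, 0], "twist": 0.05, "jaw": 0}
  ]
}}

```text
time: 61.15
ee_pos: [0.6093, -0.0584, 0.172]
tcp_rot: [179.8, -0.0, 176.2]
wrist_force: [0.1, 0.3, -1.4]
opening: 0.0429
grasp_force: 0.0
```

```bash
python3 wr.py 600 -60 74 95 100; python3 -c "
from h import *
to(609.4,-57.2,80,175.9)"
```

```text
[326. 256.] 2253 (array([609.4, -57.4,  43.7,  16. ]), -4.4) 83.5
to (609.4, -57.2, 80, 175.9) shift [-1.1  1.3 92.4] twist 0.005 | now [608.3 -58.4 172.4] 176.2
```

>>> {"method": "apply_moves", "body": {
  "motion": [
    {"xyz": [-1, 1, 45], "twist": 0, "jaw": 0},
    {"xyz": [-1, 1, 80], "twist": 0, "jaw": 0},
    {"xyz": [-1, 1, 91], "twist": 0, "jaw": 0},
    {"xyz": [-1, 1, 91], "twist": 0, "jaw": 0},
    {"xyz": [-1, 1, 91], "twist": 0, "jaw": -1}
  ]
}}

```text
time: 61.82
ee_pos: [0.61, -0.0572, 0.0841]
tcp_rot: [179.8, 0.2, 176.2]
wrist_force: [0.5, 0.5, -0.6]
opening: 0.0258
grasp_force: 0.0
```

>>> {"method": "apply_moves", "body": {
  "motion": [
    {"xyz": [0, 0, 0], "twist": 0, "jaw": -1},
    {"xyz": [0, 0, 0], "twist": 0, "jaw": -1},
    {"xyz": [0, 0, -20], "twist": 0, "jaw": -1},
    {"xyz": [0, 0, -60], "twist": 0, "jaw": -1},
    {"xyz": [0, 0, -106], "twist": 0, "jaw": -1}
  ]
}}

```text
time: 62.45
ee_pos: [0.6088, -0.0575, 0.1891]
tcp_rot: [179.8, -0.0, 176.2]
wrist_force: [1.2, -0.2, -1.3]
opening: 0.0145
grasp_force: 60.5
```

>>> {"method": "apply_moves", "body": {
  "motion": [
    {"xyz": [33, -3, 0], "twist": 0, "jaw": -1},
    {"xyz": [67, -6, 0], "twist": 0, "jaw": -1},
    {"xyz": [100, -9, 0], "twist": -0.05, "jaw": -1},
    {"xyz": [133, -12, 0], "twist": -0.05, "jaw": -1},
    {"xyz": [169, -14, 0], "twist": -0.05, "jaw": -1}
  ]
}}

```text
time: 63.08
ee_pos: [0.4387, -0.0603, 0.1884]
tcp_rot: [179.8, 0.1, 179.0]
wrist_force: [-0.7, -0.2, -1.2]
opening: 0.0146
grasp_force: 60.5
```

>>> {"method": "apply_moves", "body": {
  "motion": [
    {"xyz": [4, 42, 0], "twist": 0, "jaw": -1},
    {"xyz": [8, 84, 0], "twist": 0, "jaw": -1},
    {"xyz": [12, 126, 0], "twist": 0, "jaw": -1},
    {"xyz": [16, 168, 0], "twist": 0, "jaw": -1},
    {"xyz": [19, 210, 0], "twist": 0, "jaw": -1}
  ]
}}

```text
time: 63.7
ee_pos: [0.424, 0.1515, 0.1894]
tcp_rot: [179.8, 0.1, 179.0]
wrist_force: [0.8, 0.2, -0.8]
opening: 0.0146
grasp_force: 60.5
```

>>> {"method": "apply_moves", "body": {
  "motion": [
    {"xyz": [13, 40, 0], "twist": 0, "jaw": -1},
    {"xyz": [27, 80, 0], "twist": 0, "jaw": -1},
    {"xyz": [41, 115, 0], "twist": 0, "jaw": -1},
    {"xyz": [53, 134, 0], "twist": 0, "jaw": -1},
    {"xyz": [53, 134, 0], "twist": 0, "jaw": -1}
  ]
}}

```text
time: 64.32
ee_pos: [0.3729, 0.2859, 0.1895]
tcp_rot: [179.8, 0.1, 179.2]
wrist_force: [-0.1, -0.3, -1.6]
opening: 0.0144
grasp_force: 60.4
```

```bash
python3 - <<'E'
from h import *
to(373.5,286,59,178.9); o=pose()[2]; print(o['opening'],o['grasp_force'],o['wrist_force'],o['q'].round(1))
E
python3 wr.py 420 320 48 70 120
```

```text
to (373.5, 286, 59, 178.9) shift [-6.000e-01  1.000e-01  1.305e+02] twist 0.005 | now [372.9 285.9 189.5] 179.2
0.01436285442402211 60.394248962402344 [-0.05002786 -0.30222785 -1.61169158] [37.4 -7.  -8.2 88.6  0.1 38.2]
[424. 235.] 1760 (array([375. , 352. ,  43.8,  16.7]), -1.2) 58.5
[416. 350.] 1245 (array([463.2, 351.5,  42.2,  17. ]), -1.8) 58.2
```

>>> {"method": "apply_moves", "body": {
  "motion": [
    {"xyz": [-1, 0, 50], "twist": 0, "jaw": -1},
    {"xyz": [-1, 0, 95], "twist": 0, "jaw": -1},
    {"xyz": [-1, 0, 120], "twist": 0, "jaw": -1},
    {"xyz": [-1, 0, 130], "twist": 0, "jaw": -1},
    {"xyz": [-1, 0, 130], "twist": 0, "jaw": -1}
  ]
}}

```text
time: 65.0
ee_pos: [0.3753, 0.2851, 0.0602]
tcp_rot: [179.8, 0.1, 179.0]
wrist_force: [-0.2, -0.4, -0.9]
opening: 0.0146
grasp_force: 60.5
```

>>> {"method": "apply_moves", "body": {
  "motion": [
    {"xyz": [0, 0, 0], "twist": 0, "jaw": 0},
    {"xyz": [0, 0, 0], "twist": 0, "jaw": 0},
    {"xyz": [0, 0, -40], "twist": 0, "jaw": 0},
    {"xyz": [0, 0, -90], "twist": 0, "jaw": 0},
    {"xyz": [0, 0, -130], "twist": 0, "jaw": 0}
  ]
}}

```text
time: 65.62
ee_pos: [0.3747, 0.285, 0.1914]
tcp_rot: [179.7, 0.1, 179.0]
wrist_force: [0.9, 0.8, 0.0]
opening: 0.0426
grasp_force: 0.0
```

>>> {"method": "apply_moves", "body": {
  "motion": [
    {"xyz": [-13, -50, 0], "twist": 0, "jaw": 0},
    {"xyz": [-26, -100, 0], "twist": 0, "jaw": 0},
    {"xyz": [-40, -150, 0], "twist": 0, "jaw": 0},
    {"xyz": [-52, -200, 0], "twist": 0, "jaw": 0},
    {"xyz": [-52, -250, 0], "twist": 0, "jaw": 0}
  ]
}}

```text
time: 66.25
ee_pos: [0.4226, 0.0324, 0.1885]
tcp_rot: [179.8, 0.1, 179.0]
wrist_force: [1.0, -0.1, 0.0]
opening: 0.0427
grasp_force: 0.0
```

>>> {"method": "apply_moves", "body": {
  "motion": [
    {"xyz": [0, -50, 0], "twist": 0, "jaw": 0},
    {"xyz": [0, -100, 0], "twist": 0, "jaw": 0},
    {"xyz": [0, -150, 0], "twist": 0, "jaw": 0},
    {"xyz": [0, -150, 0], "twist": 0, "jaw": 0}
  ]
}}

```text
time: 66.75
ee_pos: [0.4194, -0.1186, 0.1878]
tcp_rot: [179.8, 0.1, 178.8]
wrist_force: [0.3, 0.1, 0.6]
opening: 0.0424
grasp_force: 0.0
```

```bash
python3 - <<'E'
import sys; sys.argv=["x"]
from h import *
im,d=camera("top"); p=camera_params("top"); W=cloud(p,d)*1e3
m=(W[...,2]>48)&(W[...,2]<70)&(np.hypot(W[...,0]-420,W[...,1]-320)<120)
n,l,s,c=cv2.connectedComponentsWithStats(m.astype(np.uint8))
for k in range(1,n):
    if s[k,4]>20: q=W[l==k]; print(c[k].round(),s[k,4],rect(q[:,:2]/1e3),np.median(q[:,2]).round(1))
m=(W[...,2]>85)&(W[...,2]<100)&(np.hypot(W[...,0]-592,W[...,1]+306)<50); print("handle",rect(W[m][:,:2]/1e3))
m=np.zeros((480,640),bool); m[246:282,252:292]=1; m&=(W[...,2]>40)&(W[...,2]<85); print("pedal z",np.percentile(W[m][:,2],[5,50,95]))
cv2.imwrite("pics/top9.png",im[:,:,::-1])
E
```

```text
[185. 260.] 83 (array([465.6, 351.5,  38.3,  17.9]), 4.0) 57.9
[207. 261.] 85 (array([465.2, 286.6,  40.3,  16.7]), -4.6) 57.5
[184. 291.] 92 (array([378. , 351.3,  40.7,  17.1]), 2.3) 57.9
[206. 291.] 87 (array([377. , 287.4,  43.2,  17.3]), -1.0) 57.2
handle (array([ 593.2, -304.2,   40.2,   14.3]), -3.4)
pedal z [45.57523979 64.98724476 77.64447625]
```

View pics/top9.png

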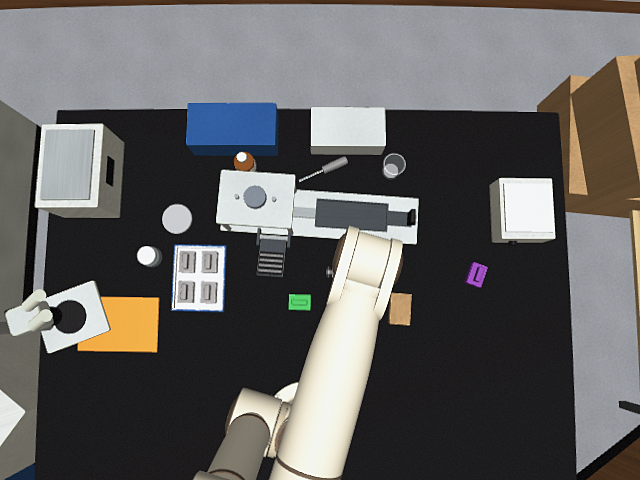

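The final view shows all four cases upright in the tray, at px (185,260), (207,261), (184,291) and (206,291). The carrier is out with its handle at (412,216), the pedal is up, and the bystanders in view sit where they were. I hand the job in.

```bash
python3 -c "
from workcell import bot
print(bot.job_done())"
```

```text
the job is handed in; nothing more can be done
None
```

I've handed the job in, but the system gave no verdict back: all four cases measured upright in the tray with lids pressed home, the carrier is out at its loading end, and the pedal is up; the tape was hidden behind the arm in the last picture.

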